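Load the shim carousel

TASK

Load every banded pile of shim plates on the bench (there are two or three) into the carousel pocket of its own size. For each pile, first turn the carousel by its hub bar until the matching pocket faces the pin that marks the loading point, then tilt the pile in there, its outer end first under the lip and along the outer wall, and lower the other end until it lies flat on the pocket floor. When all are in, park the carousel with the large pocket facing the pin, whether or not it was filled, and leave the other things on the bench where they are.

Things in the scene. Friction and masses are not known exactly. Their poses are not given: they have to be found in the camera images.
- carousel: fixed dark steel base plate of the shim carousel. Origin: on the carousel's turning axis, at the bench top (z = 0). A tongue with a small upright steel pin (12 mm across, its top 32 mm above the bench) sticks out from it along the base's own -x axis, towards the robot, 172 mm from the axis: the pin marks the loading point
- load_mark (a point): point 133 mm from the turning axis along the base's -x axis (towards the pin), 28 mm above the bench (height of the pocket floors): where the outer wall of the pocket that is being loaded must stand
- rotor (a joint): angle of the turning disc (294 mm across, top 28 mm above the bench) in rad, anticlockwise from above; it may go past +-3.14, to 7 either way; light friction (0.08 N m), stays where left. At 0 the large pocket stands at the loading point; the small pocket stands there at -2.094, the medium one at +2.094 (all +-6.283)
- hub_bar (a point): middle of the top of the black grip bar on the hub, on the turning axis, 81 mm above the bench; does not move as the disc turns except in yaw. The bar is 60 mm long, 14 mm thick, 36 mm high (45 to 81 mm above the bench, on a round hub 60 mm across) and stands crosswise to the large pocket: at rotor angle 0 it is long along the base's own y axis. Turn the disc by gripping the bar and twisting
- pile_large: large pile: five flat steel shim plates banded together with two thin black straps into one firm block, 88 mm long (own x axis), 52 mm wide (own y), 25 mm high, about 0.3 kg. Origin: centre of its underside. It may go in either way round. Some starts lack this pile
- pile_small: small pile: five flat steel shim plates banded together with two thin black straps into one firm block, 60 mm long (own x axis), 32 mm wide (own y), 25 mm high, about 0.3 kg. Origin: centre of its underside. It may go in either way round. Some starts lack this pile
- pile_medium: medium pile: five flat steel shim plates banded together with two thin black straps into one firm block, 74 mm long (own x axis), 42 mm wide (own y), 25 mm high, about 0.3 kg. Origin: centre of its underside. It may go in either way round. Some starts lack this pile
- pocket_large (a point): aluminium pocket for the large pile on the disc, inside 94 mm long (own x, which points outward from the hub) and 56 mm wide (own y), walls 4 mm thick. Origin: centre of its floor, 28 mm above the bench. Inner end wall (-x, hub side) 10 mm high. Side walls are only 14 mm long pieces at the four corners (18 mm high at the outer end, 10 mm at the inner), open between for the fingers
- gate_large (a point): foot of the inner face of the large pocket's outer end wall (+x), mid-width, at floor height, 133 mm from the turning axis; comes to load_mark for loading. This wall is 36 mm high; its lip overhangs the pocket inward by 9 mm, underside 32 mm above the floor, so a level pile cannot go straight down: its outer end goes in first, tilted, under the lip
- pocket_small (a point): aluminium pocket for the small pile on the disc, inside 66 mm long (own x, which points outward from the hub) and 36 mm wide (own y), walls 4 mm thick. Origin: centre of its floor, 28 mm above the bench. Inner end wall (-x, hub side) 10 mm high. Side walls are only 14 mm long pieces at the four corners (18 mm high at the outer end, 10 mm at the inner), open between for the fingers
- gate_small (a point): foot of the inner face of the small pocket's outer end wall (+x), mid-width, at floor height, 133 mm from the turning axis; comes to load_mark for loading. This wall is 36 mm high; its lip overhangs the pocket inward by 9 mm, underside 32 mm above the floor, so a level pile cannot go straight down: its outer end goes in first, tilted, under the lip
- pocket_medium (a point): aluminium pocket for the medium pile on the disc, inside 80 mm long (own x, which points outward from the hub) and 46 mm wide (own y), walls 4 mm thick. Origin: centre of its floor, 28 mm above the bench. Inner end wall (-x, hub side) 10 mm high. Side walls are only 14 mm long pieces at the four corners (18 mm high at the outer end, 10 mm at the inner), open between for the fingers
- gate_medium (a point): foot of the inner face of the medium pocket's outer end wall (+x), mid-width, at floor height, 133 mm from the turning axis; comes to load_mark for loading. This wall is 36 mm high; its lip overhangs the pocket inward by 9 mm, underside 32 mm above the floor, so a level pile cannot go straight down: its outer end goes in first, tilted, under the lip
- jar: brown sample jar with a metal lid, 55 mm across, 87 mm high, standing on the bench; not part of the job. Origin: centre of its underside
- tape_roll: roll of white thread tape lying flat, 52 mm across, 12 mm high, standing on the bench; not part of the job. Origin: centre of its underside
- nut: big hexagon nut lying flat, 34 mm across corners, 16 mm high, standing on the bench; not part of the job. Origin: centre of its underside
- bush: brass hexagon reducing bush, 34 mm across corners, 24 mm high, standing on the bench; not part of the job. Origin: centre of its underside
Not all that is in view belongs to the job. What is shaped like the pile_small but purple or turquoise is not meant.

How it is judged:
By the outcome, as a careful person would: the job done as asked, in the order asked, and still so for the second after the job is handed in, with the robot touching nothing.
Of pile_large, pile_small, pile_medium only 2 to 3 are there at a start; the rules pass over those that are not, and their reading is None.
At some moment in a run one of pile_large, pile_small, pile_medium may be knocked a few centimetres aside while the robot is not near it.
It also fails if it takes over 210 s, if anything falls off the work surface, if the arm or the gripper's body presses on something with over 40 N, if the wrist force passes 120 N, or if a joint passes its speed limit or range.

ROBOT

A 6-joint arm with a two-finger parallel gripper is mounted at the origin on a cart in front of the work surface, level with it; the furniture and walls round the work are solid. World frame = base frame: x ahead of the robot, y to its left, z up, the work surface at z = 0. Lengths are in m, angles in rad, forces in N, time in s.
With the tool pointing down it reaches from about 0.375 to 0.975 m from the base axis. Payload 3.8 kg.
Tool frame: the origin (TCP) lies on the mounting face of the last link; the fingertips stand 173 mm ahead of it and the grasp point (between the pads) lies 155 mm ahead of it; z points along the fingers, y is the line along which they close (so a half turn about z gives the same grasp; the last joint's range is limited). The gripper opens to 85 mm and grips with 20 to 120 N. Pads are 22 mm wide; open, the fingers measure 114 mm over their backs; the gripper's body (76 mm by 85 mm) begins 54 mm behind the grasp point. The pads swing forward as they close: fully open they stand 13 mm farther back than shut.
Start: joints at [-1.292, 0.264, 1.604, -0, 1.274, -0.037], TCP at [0.21, -0.642, 0.405] pointing down, gripper open.
Joint ranges: [-2.63, 2.63], [-0.94, 2.18], [0.31, 2.57], [-1.31, 4.45], [0, 2.66], [-2.55, 2.55]. Speed limits (rad/s): [2.57, 2.57, 3.14, 3.14, 3.14, 3.14].

INTERFACE

Orientations are given as a rotation vector (axis times angle).
In Python, from workcell import bot gives the robot as it stands.
- The arm moves only by the tool drive_tool, never from a script. Its argument "increments" is a list of rows, each an object with "delta_pos": the shift along the tool's x, y, z in mm, a list of three; "turn": the turn about the tool's z in rad; "jaw": the opening, from -1 (shut) to 1 (fully open). A call has 1 to 8 rows; each row shifts and turns the commanded pose from where the row before left it, along the tool's axes as they then stand; what a row does not reach is not made up. A row lasts 1/12 s, in which the tool goes at most 41.7 mm and 7.16 degrees, less where a joint would pass 70% of its speed; a pose out of reach is approached as far as the arm can. A call is refused whole if a number of a shift passes 41.7 or a number of a turn 0.125, either way. A call with a gripper value outside its range is refused whole. The fingers move at their own pace and stop on an object; "grip_force" is the grip in N (left out, the last holds). Time passes only in rows, so rows that do not move let the fingers close. It gives the time, the measured TCP pose, the force, the opening and the grip force at its end, in the units of the state.
- bot.read_state(): the state, without advancing time (a new reading comes with each control period).
- bot.read_camera(name): name is "side" or "top"; returns a dict with "pixels" (480x640x3 uint8, red, green, blue), "fovy" (degrees; the focal length in pixels is half the picture's height over the tangent of half this angle, whatever the lens; pixels are square), "cx", "cy" (the principal point, pixels), "k1" (the pictures are not rectified: a ray, as slopes to the right and down, at radius r is drawn at 1 + k1 r^2 times it, then the intrinsics apply), "camera_from_world" (4x4, takes a point from world to camera coordinates). Camera axes: x right, y down, z forward; pixel columns grow to the right and rows downward; lengths in m; the calibration is good to about 2 mm. A picture is of the moment at which its call begins. There is no depth.
- bot.finish_job(): hands the job in; it is judged then, once.
The state is a dict: "time": time; "q": joint angles; "joint_vel": joint speeds; "joint_torque": joint torques, N m; "tool_pos": TCP position; "tcp_rot": TCP orientation; "wrist_force": force on the tool from outside, world axes, zero at the start; "torque": the same for the moment, N m; "width": opening from 0.0 (shut) to 1.0 (fully open); "grip_force": force on a finger pad.
Only numpy, scipy, OpenCV 4.12 (cv2) and the standard library are available. Lean on these libraries where they do the work, as an engineer would, in place of code of your own. Each camera call takes 0.05 s, during which the arm holds its last target. There are 200 camera calls.

## Working session

There is one attempt and no reset: what is moved stays moved. The work goes in short steps, Python scripts to look and compute and a tool call to move; the robot and the scene stay as the last step left them, time stands still between calls to the robot, and variables do not carry over. Pictures are saved under pics/ and viewed, at most 14 in all, crops included, and the job is handed in when it is done.

Besides the shell and the picture viewer there is one more tool, called after "Call:" in YAML: its name, and indented under it one key for each argument. drive_tool: Moves the arm, as the interface text tells. Its arguments: {"type":"object","properties":{"increments":{"type":"array"},"grip_force":{"type":"number"}},"required":["increments"]}

```bash
mkdir -p pics; ls; python3 - <<'E'
from workcell import bot
import cv2,numpy as np
print(bot.read_state())
for n in("top","side"):
    c=bot.read_camera(n); cv2.imwrite(f"pics/{n}0.png",c["pixels"][...,::-1])
    print(n,c["fovy"],c["cx"],c["cy"],c["k1"],np.round(c["camera_from_world"],4).tolist())
E
```

```text
pics
{'time': 0.0, 'q': array([-1.29190453e+00,  2.64792245e-01,  1.60542804e+00,  8.66209100e-06,
        1.27370094e+00, -3.68656211e-02]), 'joint_vel': array([-1.19747915e-03,  5.22179187e-04, -8.47986409e-05,  5.18467914e-05,
        3.18961772e-04, -1.74345000e-03]), 'joint_torque': array([-4.09441454e-04, -5.15105009e+01, -3.67319226e+01, -1.93283945e-04,
        1.28735075e-02, -3.60980451e-06]), 'tool_pos': array([ 0.20953565, -0.64127903,  0.40330605]), 'tcp_rot': array([-3.10023756e+00, -4.93565136e-01,  4.28325043e-04]), 'wrist_force': array([-0.23743304, -0.92895018, -0.36661316]), 'torque': array([ 0.03616684,  0.05985323, -0.03579948]), 'grip_force': 0.0, 'width': 1.0003413474044438}
top 53.717346601920894 321.8162826668492 244.39451484428946 0.03426855875767104 [[0.0048, -0.9998, 0.0197, -0.0034], [-0.9857, -0.008, -0.1681, 0.5499], [0.1682, -0.0186, -0.9856, 1.0925], [0.0, 0.0, 0.0, 1.0]]
side 51.98163130030639 315.9840127016027 237.6962709463721 -0.08462307619470757 [[-0.9695, -0.2441, -0.0208, 0.5044], [-0.1269, 0.573, -0.8097, 0.1192], [0.2096, -0.7824, -0.5865, 1.2589], [0.0, 0.0, 0.0, 1.0]]
```

View pics/top0.png

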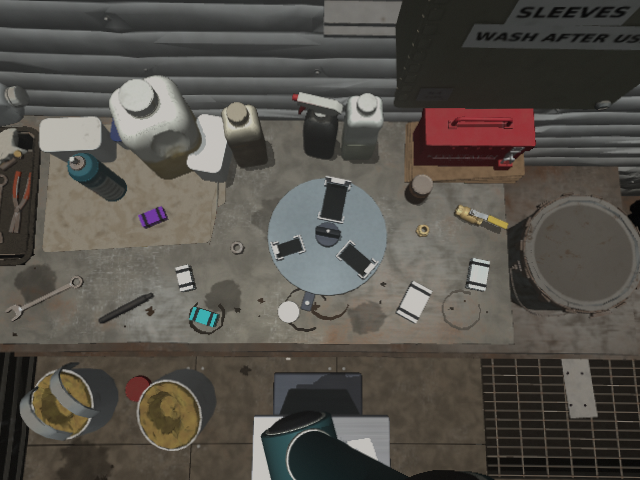

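View pics/side0.png

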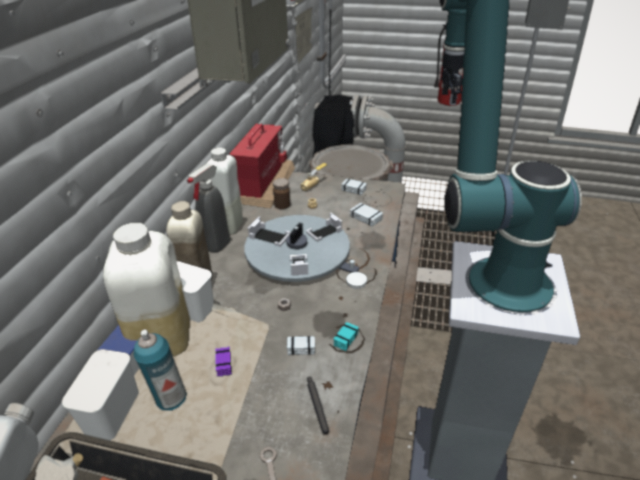

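```bash
cat > h.py <<'E'
from workcell import bot
import cv2,numpy as np
def cam(n):
    c=bot.read_camera(n); f=240/np.tan(np.radians(c["fovy"]/2))
    c["K"]=np.array([[f,0,c["cx"]],[0,f,c["cy"]],[0,0,1]]); c["d"]=np.array([c["k1"],0,0,0.]); c["T"]=np.array(c["camera_from_world"])
    return c
def ray(c,uv,z):
    p=cv2.undistortPoints(np.array(uv,float).reshape(-1,1,2),c["K"],c["d"]).reshape(-1,2)
    R,t=c["T"][:3,:3],c["T"][:3,3]; o=-R.T@t; d=np.c_[p,np.ones(len(p))]@R
    return o+d*((z-o[2])/d[:,2])[:,None]
def proj(c,X):
    return cv2.projectPoints(np.array(X,float).reshape(-1,1,3),cv2.Rodrigues(c["T"][:3,:3])[0],c["T"][:3,3],c["K"],c["d"])[0].reshape(-1,2)
def rectify(c,x0,x1,y0,y1,z,s=2000):
    """view of plane z, row = decreasing x, col = decreasing y; s px per m"""
    xs=np.arange(x1,x0,-1/s); ys=np.arange(y1,y0,-1/s); X,Y=np.meshgrid(xs,ys,indexing="ij")
    m=proj(c,np.stack([X,Y,np.full_like(X,z)],-1)).astype(np.float32).reshape(X.shape+(2,))
    return cv2.remap(c["pixels"][...,::-1].copy(),m[...,0],m[...,1],cv2.INTER_LINEAR)
E
python3 - <<'E'
from h import *
c=cam("top")
for n,uv in dict(L=(414,301),M=(479,275),S=(184,278),P=(153,217),T=(204,316),tape=(288,312),jar=(420,182)).items(): print(n,ray(c,[uv],.025)[0].round(3))
print(ray(c,[(327,235),(269,235),(386,235),(307,300)],.028).round(3))
b=c["pixels"]
cv2.imwrite("pics/a.png",np.vstack([cv2.resize(b[170:330,260:500,::-1],None,fx=3.3,fy=3.3,interpolation=cv2.INTER_CUBIC)]))
E
```

```text
L [ 0.417 -0.223  0.025]
M [ 0.481 -0.383  0.025]
S [0.469 0.33  0.025]
P [0.618 0.413 0.025]
T [0.379 0.278 0.025]
tape [0.389 0.08  0.025]
jar [ 0.715 -0.246  0.025]
[[ 0.577 -0.013  0.028]
 [ 0.575  0.129  0.028]
 [ 0.578 -0.158  0.028]
 [ 0.418  0.035  0.028]]
```

View pics/a.png

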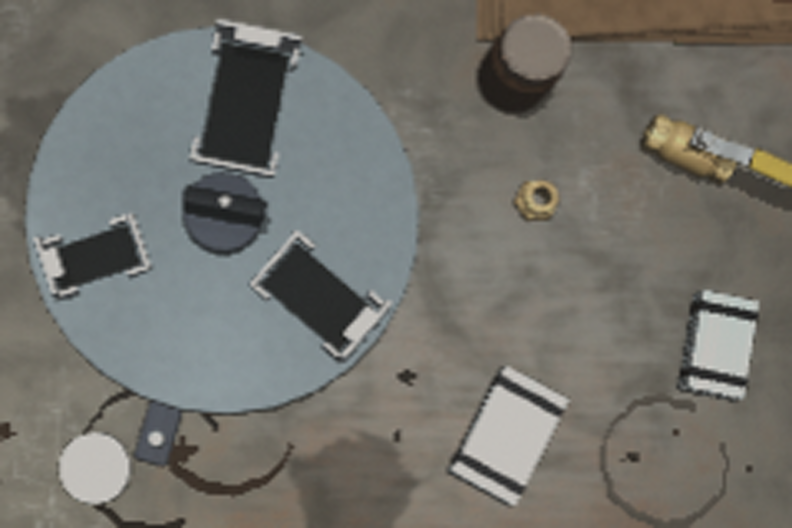

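```bash
cat >> h.py <<'E'
def pile(c,x,y,z=.025,h=.07,thr=150,save=None):
    s=2000; im=rectify(c,x-h,x+h,y-h,y+h,z,s); g=im.min(2)
    m=(g>thr).astype(np.uint8); m=cv2.morphologyEx(m,cv2.MORPH_CLOSE,np.ones((25,25)))
    if save: cv2.imwrite(save,im)
    k=max(cv2.findContours(m,0,2)[0],key=cv2.contourArea)
    r=cv2.minAreaRect(k); b=cv2.boxPoints(r)
    W=np.c_[x+h-b[:,1]/s, y+h-b[:,0]/s]
    e1,e2=W[1]-W[0],W[2]-W[1]; 
    if np.linalg.norm(e1)<np.linalg.norm(e2): e1,e2=e2,e1
    return W.mean(0).round(4),round(float(np.arctan2(e1[1],e1[0])),3),[round(float(np.linalg.norm(e)),4) for e in(e1,e2)]
E
python3 - <<'E'
from h import *
c=cam("top"); print("cam",-c["T"][:3,:3].T@c["T"][:3,3])
G=[("L",.417,-.223),("M",.481,-.383),("S",.469,.33)]
for n,x,y in G:
    for t in(130,150,165): print(n,t,pile(c,x,y,thr=t,save=f"pics/p{n}.png"))
a=[cv2.resize(cv2.imread(f"pics/p{n}.png"),(260,260)) for n in"LMS"]
cv2.imwrite("pics/b.png",np.hstack(a))
im=rectify(c,.40,.75,-.19,.16,.028); hsv=cv2.cvtColor(im,cv2.COLOR_BGR2HSV)
m=((hsv[...,0]>90)&(hsv[...,0]<125)&(hsv[...,1]>25)&(hsv[...,2]>90)).astype(np.uint8)
k=max(cv2.findContours(m,0,2)[0],key=cv2.contourArea); k=cv2.convexHull(k); (u,v),r=cv2.minEnclosingCircle(k); e=cv2.fitEllipse(k)
print("disc",.75-v/2000,.16-u/2000,r/2000,.75-e[0][1]/2000,.16-e[0][0]/2000,e[1])
# bright dots
g=c["pixels"].min(2)
def dot(u,v,z,r=5):
    w=g[v-r:v+r+1,u-r:u+r+1].astype(float); w=np.clip(w-np.median(w)-15,0,None); Y,X=np.mgrid[v-r:v+r+1,u-r:u+r+1]
    p=[(w*X).sum()/w.sum(),(w*Y).sum()/w.sum()]; return p,ray(c,[p],z)[0].round(4)
print("hub",dot(328,231,.081,3)); print("pin",dot(307,303,.032,4))
E
```

```text
cam [0.3583233  0.02131677 1.16919132]
L 130 (array([ 0.4166, -0.2233], dtype=float32), -0.501, [0.0891, 0.0547])
L 150 (array([ 0.4165, -0.2231], dtype=float32), -0.499, [0.0875, 0.0526])
L 165 (array([ 0.4165, -0.2231], dtype=float32), -0.499, [0.0865, 0.0508])
M 130 (array([ 0.4842, -0.3823], dtype=float32), -0.204, [0.0752, 0.0426])
M 150 (array([ 0.4839, -0.3823], dtype=float32), -0.211, [0.0739, 0.0414])
M 165 (array([ 0.484 , -0.3822], dtype=float32), -0.213, [0.0728, 0.0403])
S 130 (array([0.4705, 0.3312], dtype=float32), -2.886, [0.0606, 0.033])
S 150 (array([0.4705, 0.3309], dtype=float32), -2.875, [0.0593, 0.0316])
S 165 (array([0.4704, 0.3308], dtype=float32), -2.875, [0.0586, 0.0307])
disc 0.5766566772460937 -0.01275863647460937 0.14429124450683595 0.5772929382324219 -0.012691619873046872 (571.8699340820312, 574.312744140625)
hub ([np.float64(327.64896073903003), np.float64(230.4618937644342)], array([ 0.5772, -0.0128,  0.081 ]))
pin ([np.float64(306.76104746317515), np.float64(302.42144026186577)], array([0.4119, 0.035 , 0.032 ]))
```

View pics/b.png

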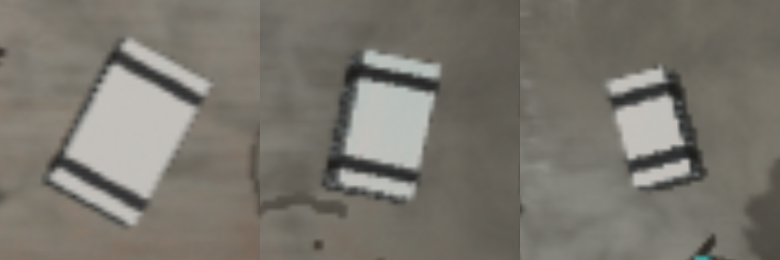

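```bash
cat >> h.py <<'E'
from scipy.spatial.transform import Rotation as Ro
AX=np.array([.5772,-.0127]); LD=np.arctan2(.0477,-.1653); D=np.array([np.cos(LD),np.sin(LD)])
def psi(s): R=Ro.from_rotvec(s["tcp_rot"]).as_matrix(); return float(np.arctan2(R[1,0],R[0,0]))
def go(x,y,z,ps,s=None,show=True):
    """turn first, then shift in turned tool axes"""
    s=s or bot.read_state(); p=psi(s); dx=np.array([x,y])-s["tool_pos"][:2]
    q1=np.arctan2(y,x); alt=[]
    for k in(-2,-1,0,1,2):
        a=ps+k*np.pi
        if abs(q1+np.pi/2-a)<2.4: alt.append((round(a,3),"turn",round(-(((a-(s["q"][0]+np.pi/2-s["q"][5])))),3)))
    c,n=np.cos(ps),np.sin(ps)
    print("t",round(s["time"],2),"psi",round(p,3),"q6",round(s["q"][5],2),alt,"tool shift mm (x,y for psi; half turn negates) ",np.round(1e3*np.array([dx@[c,n],dx@[n,-c],s["tool_pos"][2]-z]),1))
E
python3 - <<'E'
from h import *
c=cam("top"); im=rectify(c,.40,.75,-.19,.16,.028); v=im.max(2)
m=cv2.morphologyEx((v<60).astype(np.uint8),cv2.MORPH_OPEN,np.ones((9,9)))
for k in cv2.findContours(m,0,2)[0]:
    if cv2.contourArea(k)>1500:
        r=cv2.minAreaRect(k); p=np.array([.75-r[0][1]/2000,.16-r[0][0]/2000])-AX
        print(p.round(4),np.degrees(np.arctan2(p[1],p[0])).round(1),np.linalg.norm(p).round(4),np.array(r[1])/2000,r[2])
im=rectify(c,.52,.63,-.07,.04,.081); m=(im.max(2)<45).astype(np.uint8)
k=max(cv2.findContours(m,0,2)[0],key=cv2.contourArea); print("bar",cv2.minAreaRect(k))
print(psi(bot.read_state()),np.degrees(LD))
go(AX[0],AX[1],.30,1.38)
E
```

```text
[-0.0608 -0.07  ] -131.0 0.0927 [0.07465788 0.04065076] 41.6335334777832
[-0.0328  0.0946] 109.1 0.1002 [0.03060737 0.06166853] 69.86369323730469
[ 0.0063 -0.0015] -13.0 0.0065 [0.06046624 0.02213728] 11.09372329711914
[ 0.0861 -0.0166] -10.9 0.0877 [0.05114676 0.08997157] 10.713122367858887
bar ((124.5, 25.0), (50.0, 97.0), 90.0)
0.3158120733520388 163.90364550835042
t 0.25 psi 0.316 q6 -0.04 [(1.38, 'turn', np.float64(-1.064))] tool shift mm (x,y for psi; half turn negates)  [687.1 241.7 104. ]
```

Call:
drive_tool:
  increments:
    - {"delta_pos": [0, 0, 0], "turn": -0.118, "jaw": 1}
    - {"delta_pos": [0, 0, 0], "turn": -0.118, "jaw": 1}
    - {"delta_pos": [0, 0, 0], "turn": -0.118, "jaw": 1}
    - {"delta_pos": [0, 0, 0], "turn": -0.118, "jaw": 1}
    - {"delta_pos": [0, 0, 0], "turn": -0.118, "jaw": 1}
    - {"delta_pos": [0, 0, 0], "turn": -0.118, "jaw": 1}
    - {"delta_pos": [0, 0, 0], "turn": -0.118, "jaw": 1}
    - {"delta_pos": [0, 0, 0], "turn": -0.118, "jaw": 1}

```text
time: 0.92
tool_pos: [0.2096, -0.6416, 0.4045]
tcp_rot: [-2.533, -1.858, -0.0]
wrist_force: [-0.2, -0.9, -0.1]
width: 1.003
grip_force: 0.0
```

Call:
drive_tool:
  increments:
    - {"delta_pos": [0, 0, 0], "turn": -0.12, "jaw": 1}
    - {"delta_pos": [30, 10.5, 0], "turn": 0, "jaw": 1}
    - {"delta_pos": [30, 10.5, 0], "turn": 0, "jaw": 1}
    - {"delta_pos": [30, 10.5, 0], "turn": 0, "jaw": 1}
    - {"delta_pos": [30, 10.5, 0], "turn": 0, "jaw": 1}
    - {"delta_pos": [30, 10.5, 0], "turn": 0, "jaw": 1}
    - {"delta_pos": [30, 10.5, 0], "turn": 0, "jaw": 1}
    - {"delta_pos": [30, 10.5, 0], "turn": 0, "jaw": 1}

```text
time: 1.58
tool_pos: [0.3221, -0.448, 0.4046]
tcp_rot: [2.423, 1.999, 0.0]
wrist_force: [0.1, -0.1, 0.2]
width: 1.003
grip_force: 0.0
```

Call:
drive_tool:
  increments:
    - {"delta_pos": [30, 10.5, 0], "turn": 0, "jaw": 1}
    - {"delta_pos": [30, 10.5, 0], "turn": 0, "jaw": 1}
    - {"delta_pos": [30, 10.5, 0], "turn": 0, "jaw": 1}
    - {"delta_pos": [30, 10.5, 0], "turn": 0, "jaw": 1}
    - {"delta_pos": [30, 10.5, 0], "turn": 0, "jaw": 1}
    - {"delta_pos": [30, 10.5, 0], "turn": 0, "jaw": 1}
    - {"delta_pos": [30, 10.5, 0], "turn": 0, "jaw": 1}
    - {"delta_pos": [30, 10.5, 0], "turn": 0, "jaw": 1}

```text
time: 2.25
tool_pos: [0.4501, -0.2282, 0.4048]
tcp_rot: [2.423, 1.999, 0.0]
wrist_force: [-0.1, 0.1, -0.4]
width: 1.002
grip_force: 0.0
```

Call:
drive_tool:
  increments:
    - {"delta_pos": [30, 10.5, 0], "turn": 0, "jaw": 1}
    - {"delta_pos": [30, 10.5, 0], "turn": 0, "jaw": 1}
    - {"delta_pos": [30, 10.5, 0], "turn": 0, "jaw": 1}
    - {"delta_pos": [30, 10.5, 0], "turn": 0, "jaw": 1}
    - {"delta_pos": [30, 10.5, 0], "turn": 0, "jaw": 1}
    - {"delta_pos": [30, 10.5, 0], "turn": 0, "jaw": 1}
    - {"delta_pos": [30, 10.5, 0], "turn": 0, "jaw": 1}
    - {"delta_pos": [0, 0, 0], "turn": 0, "jaw": 1}

```text
time: 2.92
tool_pos: [0.5636, -0.0334, 0.4048]
tcp_rot: [-2.419, -2.004, -0.005]
wrist_force: [0.2, -0.7, -0.3]
width: 1.0
grip_force: 0.0
```

```bash
python3 -c "
from h import *
go(AX[0],AX[1],.223,1.381)"
```

```text
t 2.92 psi 1.384 q6 0.08 [(1.381, 'turn', np.float64(0.003))] tool shift mm (x,y for psi; half turn negates)  [ 22.9   9.4 181.8]
```

Call:
drive_tool:
  increments:
    - {"delta_pos": [12, 5, 0], "turn": 0, "jaw": 0.2}
    - {"delta_pos": [12, 5, 20], "turn": 0, "jaw": 0.2}
    - {"delta_pos": [0, 0, 30], "turn": 0, "jaw": 0.2}
    - {"delta_pos": [0, 0, 30], "turn": 0, "jaw": 0.2}
    - {"delta_pos": [0, 0, 20], "turn": 0, "jaw": 0.2}
    - {"delta_pos": [0, 0, 0], "turn": 0, "jaw": 0.2}
    - {"delta_pos": [0, 0, 0], "turn": 0, "jaw": 0.2}

```text
time: 3.5
tool_pos: [0.5754, -0.0162, 0.3034]
tcp_rot: [-2.422, -1.997, 0.004]
wrist_force: [-0.3, 0.3, 1.3]
width: 0.596
grip_force: 0.0
```

```bash
python3 -c "
from h import *
go(AX[0],AX[1],.223,1.381)"
```

```text
t 3.5 psi 1.379 q6 0.12 [(1.381, 'turn', np.float64(-0.002))] tool shift mm (x,y for psi; half turn negates)  [ 3.8  1.1 80.4]
```

Call:
drive_tool:
  increments:
    - {"delta_pos": [4, 1, 30], "turn": 0, "jaw": 0.2}
    - {"delta_pos": [0, 0, 30], "turn": 0, "jaw": 0.2}
    - {"delta_pos": [0, 0, 20], "turn": 0, "jaw": 0.2}
    - {"delta_pos": [0, 0, 0], "turn": 0, "jaw": 0.2}
    - {"delta_pos": [0, 0, 0], "turn": 0, "jaw": -1}
    - {"delta_pos": [0, 0, 0], "turn": 0, "jaw": -1}
    - {"delta_pos": [0, 0, 0], "turn": 0, "jaw": -1}
    - {"delta_pos": [0, 0, 0], "turn": 0, "jaw": -1}
  grip_force: 40

```text
time: 4.17
tool_pos: [0.5779, -0.012, 0.2277]
tcp_rot: [-2.423, -1.999, -0.0]
wrist_force: [-7.2, 0.9, 8.5]
width: 0.16
grip_force: 43.7
```

Call:
drive_tool:
  increments:
    - {"delta_pos": [0, 0, 0], "turn": 0, "jaw": -1}
    - {"delta_pos": [0, 0, 0], "turn": 0, "jaw": -1}
    - {"delta_pos": [0, 0, 0], "turn": 0, "jaw": -1}
    - {"delta_pos": [0, 0, 0], "turn": 0, "jaw": -1}

```text
time: 4.5
tool_pos: [0.5779, -0.012, 0.2277]
tcp_rot: [-2.423, -1.999, -0.0]
wrist_force: [-6.0, -0.1, 7.3]
width: 0.152
grip_force: 43.5
```

```bash
python3 -c "
from h import *
go(AX[0],AX[1],.223,2.337)"
```

```text
t 4.5 psi 1.38 q6 0.13 [(-0.805, 'turn', np.float64(2.185)), (2.337, 'turn', np.float64(-0.957))] tool shift mm (x,y for psi; half turn negates)  [-0.1 -1.   4.7]
```

Call:
drive_tool:
  increments:
    - {"delta_pos": [0, 0, 0], "turn": -0.1, "jaw": -1}
    - {"delta_pos": [0, 0, 0], "turn": -0.12, "jaw": -1}
    - {"delta_pos": [0, 0, 0], "turn": -0.12, "jaw": -1}
    - {"delta_pos": [0, 0, 0], "turn": -0.12, "jaw": -1}
    - {"delta_pos": [0, 0, 0], "turn": -0.12, "jaw": -1}
    - {"delta_pos": [0, 0, 0], "turn": -0.12, "jaw": -1}
    - {"delta_pos": [0, 0, 0], "turn": -0.12, "jaw": -1}
    - {"delta_pos": [0, 0, 0], "turn": -0.12, "jaw": -1}

```text
time: 5.17
tool_pos: [0.5783, -0.0119, 0.2277]
tcp_rot: [1.247, 2.882, 0.002]
wrist_force: [-3.9, 1.4, 5.9]
width: 0.152
grip_force: 43.2
```

Call:
drive_tool:
  increments:
    - {"delta_pos": [0, 0, 0], "turn": -0.017, "jaw": -1}
    - {"delta_pos": [0, 0, 0], "turn": 0, "jaw": -1}
    - {"delta_pos": [0, 0, 0], "turn": 0, "jaw": -1}
    - {"delta_pos": [0, 0, 0], "turn": 0, "jaw": -1}

```text
time: 5.5
tool_pos: [0.5783, -0.0118, 0.2277]
tcp_rot: [1.23, 2.889, 0.002]
wrist_force: [-3.9, 2.0, 5.8]
width: 0.154
grip_force: 43.2
```

```bash
python3 -c "
from h import *
go(AX[0],AX[1],.223,2.337)"
```

```text
t 5.5 psi 2.337 q6 -0.83 [(-0.805, 'turn', np.float64(3.142)), (2.337, 'turn', np.float64(0.0))] tool shift mm (x,y for psi; half turn negates)  [ 0.1 -1.4  4.7]
```

Call:
drive_tool:
  increments:
    - {"delta_pos": [0, 0, 0], "turn": 0, "jaw": 1}
    - {"delta_pos": [0, 0, 0], "turn": 0, "jaw": 1}
    - {"delta_pos": [0, 0, 0], "turn": 0, "jaw": 1}
    - {"delta_pos": [0, 0, -30], "turn": 0, "jaw": 1}
    - {"delta_pos": [0, 0, -30], "turn": 0, "jaw": 1}
    - {"delta_pos": [0, 0, -30], "turn": -0.1, "jaw": 1}
    - {"delta_pos": [0, 0, 0], "turn": -0.12, "jaw": 1}
    - {"delta_pos": [0, 0, 0], "turn": -0.12, "jaw": 1}

```text
time: 6.17
tool_pos: [0.5794, -0.0123, 0.3186]
tcp_rot: [0.713, 3.052, 0.002]
wrist_force: [0.4, -0.9, 0.1]
width: 0.999
grip_force: 0.0
```

Call:
drive_tool:
  increments:
    - {"delta_pos": [0, 0, 0], "turn": -0.12, "jaw": 1}
    - {"delta_pos": [0, 0, 0], "turn": -0.12, "jaw": 1}
    - {"delta_pos": [0, 0, 0], "turn": -0.12, "jaw": 1}
    - {"delta_pos": [0, 0, 0], "turn": -0.12, "jaw": 1}
    - {"delta_pos": [0, 0, 0], "turn": -0.12, "jaw": 1}
    - {"delta_pos": [0, 0, 0], "turn": -0.12, "jaw": 1}
    - {"delta_pos": [0, 0, 0], "turn": -0.012, "jaw": 1}
    - {"delta_pos": [0, 0, 0], "turn": 0, "jaw": 1}

```text
time: 6.83
tool_pos: [0.578, -0.0122, 0.3149]
tcp_rot: [-0.414, 3.114, -0.0]
wrist_force: [-0.3, -0.2, -0.4]
width: 0.998
grip_force: 0.0
```

```bash
sed -i 's/^AX=np.array(\[.5772,-.0127\])/AX=np.array([.578,-.012])/' h.py; python3 - <<'E'
from h import *
c=cam("top")
cv2.imwrite("pics/c.png",cv2.resize(c["pixels"][150:330,150:500,::-1],None,fx=2.2,fy=2.2,interpolation=cv2.INTER_CUBIC))
x,a,sz=pile(c,.4705,.331); print(x,a,sz); go(*(x+.0008),.2,a)
E
```

```text
[0.4706 0.3311] -2.875 [0.06, 0.0321]
t 6.88 psi -2.877 q6 -1.9 [(0.267, 'turn', np.float64(3.139)), (3.408, 'turn', np.float64(-0.003))] tool shift mm (x,y for psi; half turn negates)  [ 12.2 359.9 114.9]
```

View pics/c.png

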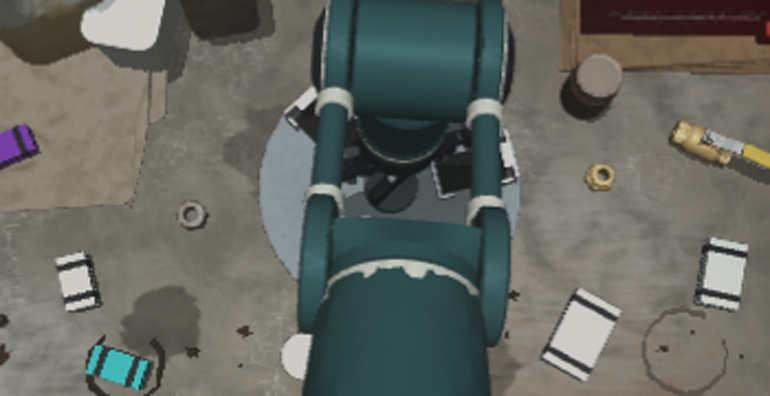

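Call:
drive_tool:
  increments:
    - {"delta_pos": [2, 36, 0], "turn": 0, "jaw": 1}
    - {"delta_pos": [2, 36, 0], "turn": 0, "jaw": 1}
    - {"delta_pos": [2, 36, 0], "turn": 0, "jaw": 1}
    - {"delta_pos": [2, 36, 0], "turn": 0, "jaw": 1}
    - {"delta_pos": [2, 36, 0], "turn": 0, "jaw": 1}
    - {"delta_pos": [2, 36, 0], "turn": 0, "jaw": 1}
    - {"delta_pos": [2, 36, 0], "turn": 0, "jaw": 1}
    - {"delta_pos": [2, 36, 0], "turn": 0, "jaw": 1}

```text
time: 7.55
tool_pos: [0.4856, 0.263, 0.315]
tcp_rot: [-0.414, 3.113, 0.0]
wrist_force: [0.6, -0.1, 0.2]
width: 0.998
grip_force: 0.0
```

Call:
drive_tool:
  increments:
    - {"delta_pos": [1, 36, 0], "turn": 0, "jaw": 1}
    - {"delta_pos": [0, 36, 0], "turn": 0, "jaw": 1}
    - {"delta_pos": [0, 0, 30], "turn": 0, "jaw": 1}
    - {"delta_pos": [0, 0, 30], "turn": 0, "jaw": 1}
    - {"delta_pos": [0, 0, 30], "turn": 0, "jaw": 1}
    - {"delta_pos": [0, 0, 0], "turn": 0, "jaw": 1}
    - {"delta_pos": [0, 0, 0], "turn": 0, "jaw": 1}

```text
time: 8.13
tool_pos: [0.4654, 0.3301, 0.2229]
tcp_rot: [0.416, -3.109, 0.003]
wrist_force: [0.2, 0.2, 1.3]
width: 1.003
grip_force: 0.0
```

```bash
python3 - <<'E'
from h import *
go(.4714,.3319,.175,-2.875)
E
```

```text
t 8.13 psi -2.876 q6 -1.26 [(0.267, 'turn', np.float64(3.141)), (3.408, 'turn', np.float64(-0.001))] tool shift mm (x,y for psi; half turn negates)  [-6.3  0.1 47.9]
```

Call:
drive_tool:
  increments:
    - {"delta_pos": [-1, 0, 20], "turn": 0, "jaw": 1}
    - {"delta_pos": [0, 0, 20], "turn": 0, "jaw": 1}
    - {"delta_pos": [0, 0, 8], "turn": 0, "jaw": 1}
    - {"delta_pos": [0, 0, 0], "turn": 0, "jaw": -1}
    - {"delta_pos": [0, 0, 0], "turn": 0, "jaw": -1}
    - {"delta_pos": [0, 0, 0], "turn": 0, "jaw": -1}
    - {"delta_pos": [0, 0, 0], "turn": 0, "jaw": -1}
    - {"delta_pos": [0, 0, 0], "turn": 0, "jaw": -1}
  grip_force: 25

```text
time: 8.8
tool_pos: [0.4682, 0.3315, 0.1785]
tcp_rot: [-0.418, 3.111, 0.002]
wrist_force: [0.3, 1.2, 4.2]
width: 0.365
grip_force: 26.1
```

Call:
drive_tool:
  increments:
    - {"delta_pos": [0, 0, 0], "turn": 0, "jaw": -1}
    - {"delta_pos": [0, 0, 0], "turn": 0, "jaw": -1}
    - {"delta_pos": [0, 0, 0], "turn": 0, "jaw": -1}
    - {"delta_pos": [0, 0, -20], "turn": 0, "jaw": -1}
    - {"delta_pos": [0, 0, -30], "turn": 0, "jaw": -1}
    - {"delta_pos": [0, 0, -30], "turn": 0, "jaw": -1}
    - {"delta_pos": [0, 0, -30], "turn": 0, "jaw": -1}
    - {"delta_pos": [0, 0, 0], "turn": 0, "jaw": -1}

```text
time: 9.47
tool_pos: [0.4695, 0.3323, 0.2935]
tcp_rot: [-0.417, 3.104, 0.007]
wrist_force: [0.3, 1.0, -1.0]
width: 0.365
grip_force: 26.0
```

```bash
python3 - <<'E'
from h import *
P=AX+D*(.133-.066-.007+.030+.005); print(P)
go(*P,.26,LD)
E
```

```text
[0.4867243  0.01433908]
t 9.47 psi -2.874 q6 -1.27 [(np.float64(-0.281), 'turn', np.float64(3.69)), (np.float64(2.861), 'turn', np.float64(0.548))] tool shift mm (x,y for psi; half turn negates)  [-104.7 -300.8   33.5]
```

Call:
drive_tool:
  increments:
    - {"delta_pos": [0, 0, 0], "turn": 0.1, "jaw": -1}
    - {"delta_pos": [0, 0, 0], "turn": 0.12, "jaw": -1}
    - {"delta_pos": [0, 0, 0], "turn": 0.12, "jaw": -1}
    - {"delta_pos": [0, 0, 0], "turn": 0.12, "jaw": -1}
    - {"delta_pos": [0, 0, 0], "turn": 0.088, "jaw": -1}
    - {"delta_pos": [-10, -28, 0], "turn": 0, "jaw": -1}
    - {"delta_pos": [-11, -32, 0], "turn": 0, "jaw": -1}
    - {"delta_pos": [-11, -32, 0], "turn": 0, "jaw": -1}

```text
time: 10.13
tool_pos: [0.4718, 0.2329, 0.2853]
tcp_rot: [-0.436, -3.109, 0.002]
wrist_force: [1.0, 0.0, -2.0]
width: 0.368
grip_force: 26.0
```

Call:
drive_tool:
  increments:
    - {"delta_pos": [-11, -32, 0], "turn": 0, "jaw": -1}
    - {"delta_pos": [-11, -32, 0], "turn": 0, "jaw": -1}
    - {"delta_pos": [-11, -32, 0], "turn": 0, "jaw": -1}
    - {"delta_pos": [-11, -32, 0], "turn": 0, "jaw": -1}
    - {"delta_pos": [-11, -32, 0], "turn": 0, "jaw": -1}
    - {"delta_pos": [-10, -28, 0], "turn": 0, "jaw": -1}
    - {"delta_pos": [-8, -21, 0], "turn": 0, "jaw": -1}
    - {"delta_pos": [0, 0, 0], "turn": 0, "jaw": -1}

```text
time: 10.8
tool_pos: [0.4843, 0.0093, 0.2857]
tcp_rot: [-0.445, -3.109, 0.003]
wrist_force: [0.5, -0.2, -4.6]
width: 0.366
grip_force: 26.2
```

Call:
drive_tool:
  increments:
    - {"delta_pos": [0, 0, 0], "turn": 0, "jaw": -1}
    - {"delta_pos": [0, 0, 0], "turn": 0, "jaw": -1}

```text
time: 10.97
tool_pos: [0.4843, 0.0128, 0.2859]
tcp_rot: [-0.441, -3.109, -0.001]
wrist_force: [0.0, 0.3, -3.1]
width: 0.369
grip_force: 26.2
```

```bash
python3 - <<'E'
from h import *
P=AX+D*(.133-.066-.007+.030+.005); print(P)
go(*P,.216,LD)
c=cam("side"); u,v=proj(c,[[P[0],P[1],.06]])[0].astype(int); print(u,v)
cv2.imwrite("pics/d.png",cv2.resize(c["pixels"][v-60:v+60,u-80:u+80,::-1],None,fx=5,fy=5,interpolation=cv2.INTER_CUBIC))
E
```

```text
[0.4867243  0.01433908]
t 10.97 psi 2.86 q6 -1.31 [(np.float64(-0.281), 'turn', np.float64(3.141)), (np.float64(2.861), 'turn', np.float64(-0.0))] tool shift mm (x,y for psi; half turn negates)  [-1.9  2.2 69.9]
326 244
```

View pics/d.png

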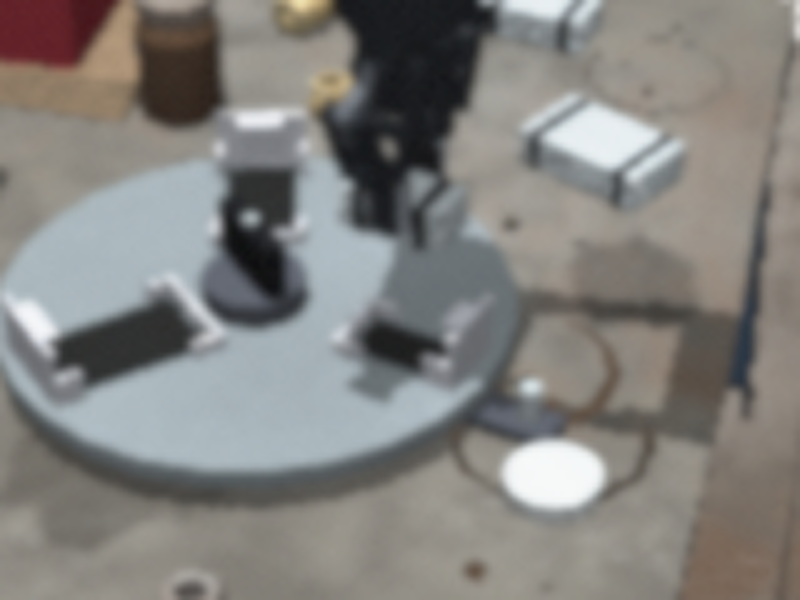

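Call:
drive_tool:
  increments:
    - {"delta_pos": [-2, 2, 20], "turn": 0, "jaw": -1}
    - {"delta_pos": [0, 0, 20], "turn": 0, "jaw": -1}
    - {"delta_pos": [0, 0, 15], "turn": 0, "jaw": -1}
    - {"delta_pos": [0, 0, 0], "turn": 0, "jaw": -1}
    - {"delta_pos": [0, 0, 0], "turn": 0, "jaw": -1}
    - {"delta_pos": [0, 0, 0], "turn": 0, "jaw": -1}
  grip_force: 20

```text
time: 11.52
tool_pos: [0.4876, 0.0147, 0.2323]
tcp_rot: [0.438, 3.111, 0.0]
wrist_force: [0.1, 0.1, -2.9]
width: 0.366
grip_force: 26.2
```

```bash
python3 - <<'E'
from h import *
P=AX+D*(.133-.066-.007+.030+.005)
go(*P,.216,LD)
for n in("side","top"):
    c=cam(n); u,v=proj(c,[[P[0],P[1],.06]])[0].astype(int)
    cv2.imwrite(f"pics/e{n}.png",cv2.resize(c["pixels"][v-40:v+40,u-50:u+50,::-1],(400,320),interpolation=cv2.INTER_CUBIC))
cv2.imwrite("pics/e.png",np.hstack([cv2.imread(f"pics/e{n}.png") for n in("side","top")]))
E
```

```text
t 11.52 psi 2.862 q6 -1.31 [(np.float64(-0.281), 'turn', np.float64(3.143)), (np.float64(2.861), 'turn', np.float64(0.001))] tool shift mm (x,y for psi; half turn negates)  [ 0.7 -0.6 16.3]
```

View pics/e.png

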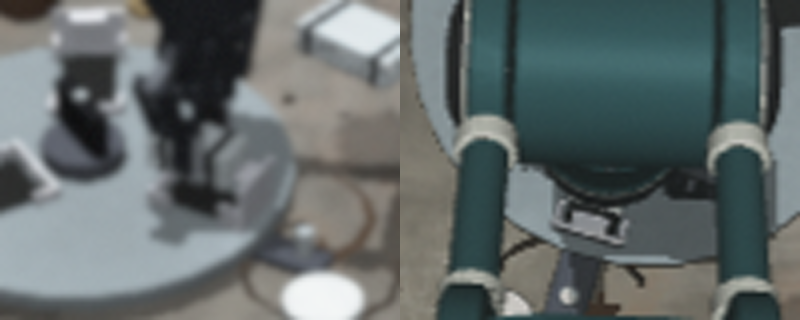

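Call:
drive_tool:
  increments:
    - {"delta_pos": [0.5, -0.5, 8], "turn": 0, "jaw": -1}
    - {"delta_pos": [0, 0, 6], "turn": 0, "jaw": -1}
    - {"delta_pos": [0, 0, 0], "turn": 0, "jaw": -1}
    - {"delta_pos": [0, 0, 0], "turn": 0, "jaw": -1}

```text
time: 11.95
tool_pos: [0.4863, 0.0136, 0.2172]
tcp_rot: [-0.44, -3.11, 0.0]
wrist_force: [0.1, -0.2, -2.9]
width: 0.373
grip_force: 26.3
```

Call:
drive_tool:
  increments:
    - {"delta_pos": [0, 0, 2], "turn": 0, "jaw": -1}
    - {"delta_pos": [0, 0, 0], "turn": 0, "jaw": -1}
    - {"delta_pos": [0, 0, 0], "turn": 0, "jaw": -1}

```text
time: 12.2
tool_pos: [0.4866, 0.0136, 0.2161]
tcp_rot: [-0.44, -3.11, -0.0]
wrist_force: [-2.6, -0.2, 2.1]
width: 0.364
grip_force: 26.9
```

Call:
drive_tool:
  increments:
    - {"delta_pos": [0, 0, 2], "turn": 0, "jaw": -1}
    - {"delta_pos": [0, 0, 0], "turn": 0, "jaw": -1}
    - {"delta_pos": [0, 0, 0], "turn": 0, "jaw": -1}

```text
time: 12.45
tool_pos: [0.4864, 0.0137, 0.2145]
tcp_rot: [-0.44, -3.109, -0.0]
wrist_force: [-5.7, 1.8, 8.8]
width: 0.369
grip_force: 28.0
```

Call:
drive_tool:
  increments:
    - {"delta_pos": [0, 0, 2], "turn": 0, "jaw": -1}
    - {"delta_pos": [0, 0, 0], "turn": 0, "jaw": -1}
    - {"delta_pos": [0, 0, 0], "turn": 0, "jaw": -1}

```text
time: 12.7
tool_pos: [0.4862, 0.0138, 0.2126]
tcp_rot: [-0.44, -3.109, -0.0]
wrist_force: [-6.7, 1.6, 11.5]
width: 0.369
grip_force: 28.8
```

Call:
drive_tool:
  increments:
    - {"delta_pos": [0, 0, 2], "turn": 0, "jaw": -1}
    - {"delta_pos": [0, 0, 0], "turn": 0, "jaw": -1}
    - {"delta_pos": [0, 0, 0], "turn": 0, "jaw": -1}

```text
time: 12.95
tool_pos: [0.486, 0.0139, 0.2105]
tcp_rot: [-0.44, -3.108, -0.0]
wrist_force: [-9.3, 1.4, 10.9]
width: 0.363
grip_force: 29.4
```

```bash
cat >>h.py <<'E'
def look(P,f,hw=50):
    a=[]
    for n in("side","top"):
        c=cam(n); u,v=proj(c,[[P[0],P[1],.06]])[0].astype(int); hh=int(hw*.8)
        a.append(cv2.resize(c["pixels"][v-hh:v+hh,u-hw:u+hw,::-1],(400,320),interpolation=cv2.INTER_CUBIC))
    cv2.imwrite(f,np.hstack(a))
E
python3 - <<'E'
from h import *
P=AX+D*(.133-.066-.007+.030+.005)
go(*P,.216,LD); look(P,"pics/f.png",40)
E
```

```text
t 12.95 psi 2.861 q6 -1.31 [(np.float64(-0.281), 'turn', np.float64(3.142)), (np.float64(2.861), 'turn', np.float64(0.0))] tool shift mm (x,y for psi; half turn negates)  [-0.6  0.6 -5.5]
```

View pics/f.png

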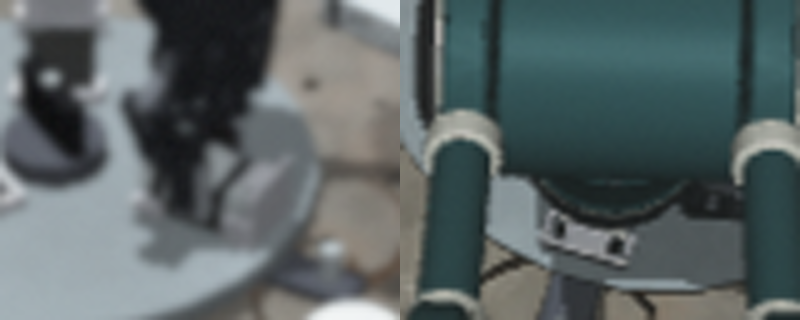

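Call:
drive_tool:
  increments:
    - {"delta_pos": [0, 0, 1.5], "turn": 0, "jaw": -1}
    - {"delta_pos": [0, 0, 0], "turn": 0, "jaw": -1}
    - {"delta_pos": [0, 0, 0], "turn": 0, "jaw": -1}

```text
time: 13.3
tool_pos: [0.486, 0.0139, 0.2094]
tcp_rot: [-0.44, -3.108, -0.0]
wrist_force: [-9.1, 2.1, 14.6]
width: 0.369
grip_force: 30.2
```

Call:
drive_tool:
  increments:
    - {"delta_pos": [3, 0, 0], "turn": 0, "jaw": -1}
    - {"delta_pos": [0, 0, 0], "turn": 0, "jaw": -1}
    - {"delta_pos": [0, 0, 0], "turn": 0, "jaw": -1}

```text
time: 13.55
tool_pos: [0.4846, 0.0144, 0.2094]
tcp_rot: [0.439, 3.108, 0.0]
wrist_force: [-1.4, 0.0, 7.3]
width: 0.368
grip_force: 29.2
```

Call:
drive_tool:
  increments:
    - {"delta_pos": [3, 0, 0], "turn": 0, "jaw": -1}
    - {"delta_pos": [0, 0, 0], "turn": 0, "jaw": -1}
    - {"delta_pos": [0, 0, 0], "turn": 0, "jaw": -1}

```text
time: 13.8
tool_pos: [0.4821, 0.0152, 0.2093]
tcp_rot: [0.439, 3.107, 0.001]
wrist_force: [2.6, -1.1, 4.8]
width: 0.368
grip_force: 28.9
```

Call:
drive_tool:
  increments:
    - {"delta_pos": [2, 0, 0], "turn": 0, "jaw": -1}
    - {"delta_pos": [0, 0, 0], "turn": 0, "jaw": -1}
    - {"delta_pos": [0, 0, 0], "turn": 0, "jaw": -1}

```text
time: 14.05
tool_pos: [0.4803, 0.0158, 0.2092]
tcp_rot: [0.439, 3.107, 0.001]
wrist_force: [4.0, -0.9, 5.4]
width: 0.367
grip_force: 29.1
```

Call:
drive_tool:
  increments:
    - {"delta_pos": [2, 0, 0], "turn": 0, "jaw": -1}
    - {"delta_pos": [0, 0, 0], "turn": 0, "jaw": -1}
    - {"delta_pos": [0, 0, 0], "turn": 0, "jaw": -1}

```text
time: 14.3
tool_pos: [0.4783, 0.0164, 0.2092]
tcp_rot: [0.439, 3.107, 0.001]
wrist_force: [4.3, -1.0, 5.6]
width: 0.369
grip_force: 29.1
```

Call:
drive_tool:
  increments:
    - {"delta_pos": [2, 0, 0], "turn": 0, "jaw": -1}
    - {"delta_pos": [0, 0, 0], "turn": 0, "jaw": -1}
    - {"delta_pos": [0, 0, 0], "turn": 0, "jaw": -1}

```text
time: 14.55
tool_pos: [0.4768, 0.0168, 0.2093]
tcp_rot: [0.439, 3.105, 0.0]
wrist_force: [7.0, -1.4, 3.3]
width: 0.373
grip_force: 28.7
```

Call:
drive_tool:
  increments:
    - {"delta_pos": [0, 0, 2], "turn": 0, "jaw": -1}
    - {"delta_pos": [0, 0, 0], "turn": 0, "jaw": -1}
    - {"delta_pos": [0, 0, 0], "turn": 0, "jaw": -1}

```text
time: 14.8
tool_pos: [0.4773, 0.0168, 0.2082]
tcp_rot: [0.439, 3.105, 0.001]
wrist_force: [4.5, -2.4, 10.2]
width: 0.374
grip_force: 29.8
```

Call:
drive_tool:
  increments:
    - {"delta_pos": [0, 0, 2], "turn": 0, "jaw": -1}
    - {"delta_pos": [0, 0, 0], "turn": 0, "jaw": -1}
    - {"delta_pos": [0, 0, 0], "turn": 0, "jaw": -1}

```text
time: 15.05
tool_pos: [0.4779, 0.0167, 0.2068]
tcp_rot: [0.438, 3.103, 0.001]
wrist_force: [4.3, -1.5, 12.0]
width: 0.367
grip_force: 30.3
```

```bash
python3 - <<'E'
from h import *
P=AX+D*(.100)
go(*P,.206,LD); look(P,"pics/g.png",30)
E
```

```text
t 15.05 psi 2.861 q6 -1.31 [(np.float64(-0.281), 'turn', np.float64(3.141)), (np.float64(2.861), 'turn', np.float64(-0.0))] tool shift mm (x,y for psi; half turn negates)  [-4.2  0.2  0.8]
```

View pics/g.png

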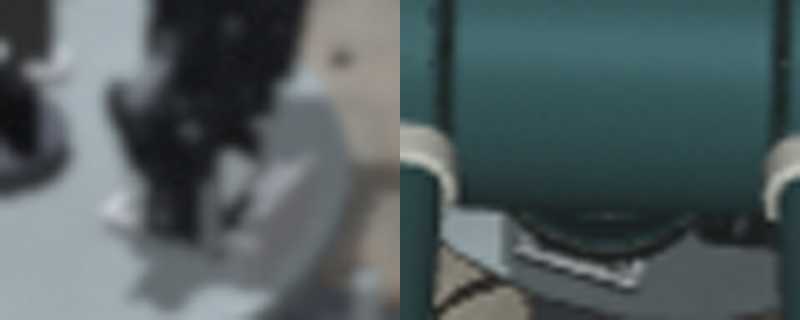

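Call:
drive_tool:
  increments:
    - {"delta_pos": [0, 0, 2], "turn": 0, "jaw": -1}
    - {"delta_pos": [0, 0, 0], "turn": 0, "jaw": -1}
    - {"delta_pos": [0, 0, 0], "turn": 0, "jaw": -1}

```text
time: 15.4
tool_pos: [0.4784, 0.0167, 0.2051]
tcp_rot: [0.438, 3.102, 0.001]
wrist_force: [7.5, -2.3, 11.8]
width: 0.372
grip_force: 30.8
```

Call:
drive_tool:
  increments:
    - {"delta_pos": [0, 0, 0], "turn": 0, "jaw": 0}
    - {"delta_pos": [0, 0, 0], "turn": 0, "jaw": 0}
    - {"delta_pos": [0, 0, 0], "turn": 0, "jaw": 0}
    - {"delta_pos": [0, 0, -20], "turn": 0, "jaw": 0}
    - {"delta_pos": [0, 0, -30], "turn": 0, "jaw": 0}
    - {"delta_pos": [0, 0, -30], "turn": 0, "jaw": 0}
    - {"delta_pos": [0, 0, -20], "turn": 0, "jaw": 0.2}

```text
time: 15.98
tool_pos: [0.4744, 0.0171, 0.3029]
tcp_rot: [-0.439, -3.108, 0.0]
wrist_force: [0.3, 0.0, 0.5]
width: 0.597
grip_force: 0.0
```

```bash
python3 - <<'E'
from h import *
go(*AX,.228,2.337)
P=AX+D*.1
c=cam("side"); u,v=proj(c,[[P[0],P[1],.03]])[0].astype(int)
a=cv2.resize(c["pixels"][v-30:v+30,u-40:u+40,::-1],(640,480),interpolation=cv2.INTER_CUBIC)
cv2.imwrite("pics/i.png",a)
E
```

```text
t 15.98 psi 2.861 q6 -1.31 [(-0.805, 'turn', np.float64(3.666)), (2.337, 'turn', np.float64(0.524))] tool shift mm (x,y for psi; half turn negates)  [-92.8  54.5  74.9]
```

View pics/i.png

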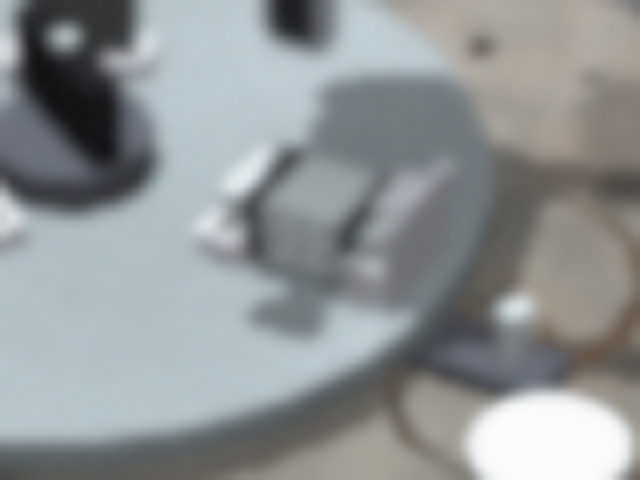

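```bash
cat >>h.py <<'E'
E
python3 - <<'E'
from h import *
c=cam("side"); P=AX+D*.1; n=np.array([-D[1],D[0]]); AX0=np.array([.5772,-.0127])
u,v=proj(c,[[P[0],P[1],.03]])[0].astype(int)
f=lambda r,w,z:(proj(c,[[*(AX0+D*r+n*w),z]])[0]-[u-40,v-30])*8
for nm,r,w,z in[("top in near",.071,.016,.053),("top in far",.071,-.016,.053),("top strap-in near",.080,.016,.053),("tilted top in near",.069,.016,.063),("tilted top in far",.069,-.016,.063),("lip in near",.124,.016,.060+.004),("top at lip near",.120,.016,.053),("innerwall top near",.065,.022,.038)]: print(nm,f(r,w,z).round(0))
E
```

```text
top in near [271. 140.]
top in far [224. 189.]
top strap-in near [294. 147.]
tilted top in near [266. 114.]
tilted top in far [218. 164.]
lip in near [409. 158.]
top at lip near [398. 181.]
innerwall top near [265. 161.]
```

Call:
drive_tool:
  increments:
    - {"delta_pos": [0, 0, 0], "turn": 0.12, "jaw": 0.2}
    - {"delta_pos": [0, 0, 0], "turn": 0.12, "jaw": 0.2}
    - {"delta_pos": [0, 0, 0], "turn": 0.12, "jaw": 0.2}
    - {"delta_pos": [0, 0, 0], "turn": 0.12, "jaw": 0.2}
    - {"delta_pos": [0, 0, 0], "turn": 0.044, "jaw": 0.2}
    - {"delta_pos": [-31, 18, 0], "turn": 0, "jaw": 0.2}
    - {"delta_pos": [-31, 18, 0], "turn": 0, "jaw": 0.2}
    - {"delta_pos": [-31, 18, 0], "turn": 0, "jaw": 0.2}

```text
time: 16.75
tool_pos: [0.5777, -0.0126, 0.2992]
tcp_rot: [-1.227, -2.886, 0.003]
wrist_force: [0.4, -0.8, 0.5]
width: 0.596
grip_force: 0.0
```

Call:
drive_tool:
  increments:
    - {"delta_pos": [0, 0, 20], "turn": 0, "jaw": 0.2}
    - {"delta_pos": [0, 0, 0], "turn": 0, "jaw": 0.2}
    - {"delta_pos": [0, 0, 0], "turn": 0, "jaw": 0.2}

```text
time: 17.0
tool_pos: [0.5765, -0.0125, 0.2782]
tcp_rot: [-1.227, -2.883, 0.004]
wrist_force: [-0.3, 0.2, -0.9]
width: 0.596
grip_force: 0.0
```

```bash
python3 - <<'E'
from h import *
go(*AX,.228,2.337)
E
```

```text
t 17.0 psi 2.337 q6 -0.83 [(-0.805, 'turn', np.float64(3.141)), (2.337, 'turn', np.float64(-0.0))] tool shift mm (x,y for psi; half turn negates)  [-0.7  1.4 50.2]
```

Lower, grip, turn the disc by -2.094 (positive tool turn).

Call:
drive_tool:
  increments:
    - {"delta_pos": [-0.5, 1.2, 20], "turn": 0, "jaw": 0.2}
    - {"delta_pos": [0, 0, 20], "turn": 0, "jaw": 0.2}
    - {"delta_pos": [0, 0, 10], "turn": 0, "jaw": 0.2}
    - {"delta_pos": [0, 0, 0], "turn": 0, "jaw": -1}
    - {"delta_pos": [0, 0, 0], "turn": 0, "jaw": -1}
    - {"delta_pos": [0, 0, 0], "turn": 0, "jaw": -1}
    - {"delta_pos": [0, 0, 0], "turn": 0, "jaw": -1}
    - {"delta_pos": [0, 0, 0], "turn": 0, "jaw": -1}
  grip_force: 40

```text
time: 17.67
tool_pos: [0.5795, -0.0124, 0.2333]
tcp_rot: [-1.23, -2.891, 0.001]
wrist_force: [-4.5, -1.5, 2.4]
width: 0.158
grip_force: 42.3
```

Call:
drive_tool:
  increments:
    - {"delta_pos": [0, 0, 0], "turn": 0, "jaw": -1}
    - {"delta_pos": [0, 0, 0], "turn": 0.05, "jaw": -1}
    - {"delta_pos": [0, 0, 0], "turn": 0.1, "jaw": -1}
    - {"delta_pos": [0, 0, 0], "turn": 0.12, "jaw": -1}
    - {"delta_pos": [0, 0, 0], "turn": 0.12, "jaw": -1}
    - {"delta_pos": [0, 0, 0], "turn": 0.12, "jaw": -1}
    - {"delta_pos": [0, 0, 0], "turn": 0.12, "jaw": -1}
    - {"delta_pos": [0, 0, 0], "turn": 0.12, "jaw": -1}

```text
time: 18.33
tool_pos: [0.5787, -0.0128, 0.2333]
tcp_rot: [-2.208, -2.233, 0.005]
wrist_force: [-10.2, -3.8, 9.2]
width: 0.152
grip_force: 43.2
```

Call:
drive_tool:
  increments:
    - {"delta_pos": [0, 0, 0], "turn": 0.12, "jaw": -1}
    - {"delta_pos": [0, 0, 0], "turn": 0.12, "jaw": -1}
    - {"delta_pos": [0, 0, 0], "turn": 0.12, "jaw": -1}
    - {"delta_pos": [0, 0, 0], "turn": 0.12, "jaw": -1}
    - {"delta_pos": [0, 0, 0], "turn": 0.12, "jaw": -1}
    - {"delta_pos": [0, 0, 0], "turn": 0.12, "jaw": -1}
    - {"delta_pos": [0, 0, 0], "turn": 0.12, "jaw": -1}
    - {"delta_pos": [0, 0, 0], "turn": 0.12, "jaw": -1}

```text
time: 19.0
tool_pos: [0.5776, -0.0123, 0.2333]
tcp_rot: [-2.989, -0.96, 0.01]
wrist_force: [-14.7, 0.0, 13.0]
width: 0.15
grip_force: 43.8
```

Call:
drive_tool:
  increments:
    - {"delta_pos": [0, 0, 0], "turn": 0.12, "jaw": -1}
    - {"delta_pos": [0, 0, 0], "turn": 0.12, "jaw": -1}
    - {"delta_pos": [0, 0, 0], "turn": 0.1, "jaw": -1}
    - {"delta_pos": [0, 0, 0], "turn": 0.044, "jaw": -1}
    - {"delta_pos": [0, 0, 0], "turn": 0, "jaw": -1}
    - {"delta_pos": [0, 0, 0], "turn": 0, "jaw": -1}
    - {"delta_pos": [0, 0, 0], "turn": 0, "jaw": -1}

```text
time: 19.58
tool_pos: [0.5774, -0.0118, 0.2333]
tcp_rot: [-3.117, -0.38, 0.012]
wrist_force: [-15.1, 1.2, 13.4]
width: 0.152
grip_force: 43.8
```

```bash
python3 - <<'E'
from h import *
go(*AX,.228,.243)
E
```

```text
t 19.58 psi 0.243 q6 1.26 [(0.243, 'turn', np.float64(0.0)), (3.385, 'turn', np.float64(-3.141))] tool shift mm (x,y for psi; half turn negates)  [0.5 0.4 5.3]
```

Call:
drive_tool:
  increments:
    - {"delta_pos": [0, 0, 0], "turn": 0, "jaw": 1}
    - {"delta_pos": [0, 0, 0], "turn": 0, "jaw": 1}
    - {"delta_pos": [0, 0, 0], "turn": 0, "jaw": 1}
    - {"delta_pos": [0, 0, -30], "turn": 0, "jaw": 1}
    - {"delta_pos": [0, 0, -30], "turn": 0, "jaw": 1}
    - {"delta_pos": [0, 0, -20], "turn": 0.114, "jaw": 1}
    - {"delta_pos": [0, 0, 0], "turn": 0.12, "jaw": 1}
    - {"delta_pos": [0, 0, 0], "turn": 0.12, "jaw": 1}

```text
time: 20.25
tool_pos: [0.5814, -0.0122, 0.3153]
tcp_rot: [-3.136, 0.184, -0.01]
wrist_force: [-0.1, -0.6, 0.4]
width: 0.997
grip_force: 0.0
```

Call:
drive_tool:
  increments:
    - {"delta_pos": [0, 0, 0], "turn": 0.1, "jaw": 1}
    - {"delta_pos": [0, 0, 0], "turn": 0, "jaw": 1}
    - {"delta_pos": [0, 0, 0], "turn": 0, "jaw": 1}

```text
time: 20.5
tool_pos: [0.5801, -0.0121, 0.3125]
tcp_rot: [-3.124, 0.327, -0.002]
wrist_force: [0.4, 0.3, -0.1]
width: 1.002
grip_force: 0.0
```

```bash
python3 - <<'E'
from h import *
c=cam("top")
x,a,sz=pile(c,.4839,-.3823); print("M",x,a,sz); go(*(x+.0008),.178,a)
print("L",pile(c,.4165,-.2231))
E
```

```text
M [ 0.484  -0.3824] -0.211 [0.0744, 0.0419]
t 20.55 psi -0.208 q6 1.72 [(-0.211, 'turn', np.float64(0.003)), (2.931, 'turn', np.float64(-3.139))] tool shift mm (x,y for psi; half turn negates)  [-15.7 381.2 134.3]
L (array([ 0.4165, -0.2232], dtype=float32), -0.502, [0.0881, 0.0536])
```

Call:
drive_tool:
  increments:
    - {"delta_pos": [-2, 30, 0], "turn": 0, "jaw": 1}
    - {"delta_pos": [-2, 36, 0], "turn": 0, "jaw": 1}
    - {"delta_pos": [-2, 36, 0], "turn": 0, "jaw": 1}
    - {"delta_pos": [-2, 36, 0], "turn": 0, "jaw": 1}
    - {"delta_pos": [-2, 36, 0], "turn": 0, "jaw": 1}
    - {"delta_pos": [-2, 36, 0], "turn": 0, "jaw": 1}
    - {"delta_pos": [-2, 36, 0], "turn": 0, "jaw": 1}
    - {"delta_pos": [-2, 36, 0], "turn": 0, "jaw": 1}

```text
time: 21.22
tool_pos: [0.5044, -0.2862, 0.3122]
tcp_rot: [3.124, -0.327, 0.001]
wrist_force: [0.5, -0.7, 0.7]
width: 0.995
grip_force: 0.0
```

Call:
drive_tool:
  increments:
    - {"delta_pos": [-2, 36, 0], "turn": 0, "jaw": 1}
    - {"delta_pos": [0, 36, 0], "turn": 0, "jaw": 1}
    - {"delta_pos": [0, 27, 0], "turn": 0, "jaw": 1}
    - {"delta_pos": [0, 0, 30], "turn": 0, "jaw": 1}
    - {"delta_pos": [0, 0, 30], "turn": 0, "jaw": 1}
    - {"delta_pos": [0, 0, 30], "turn": 0, "jaw": 1}
    - {"delta_pos": [0, 0, 0], "turn": 0, "jaw": 1}
    - {"delta_pos": [0, 0, 0], "turn": 0, "jaw": 1}

```text
time: 21.88
tool_pos: [0.4813, -0.3802, 0.22]
tcp_rot: [-3.121, 0.329, 0.007]
wrist_force: [-1.1, -0.0, 0.2]
width: 1.002
grip_force: 0.0
```

```bash
python3 - <<'E'
from h import *
go(.4848,-.3816,.178,-.211)
E
```

```text
t 21.88 psi -0.21 q6 1.07 [(-0.211, 'turn', np.float64(0.001)), (2.931, 'turn', np.float64(-3.141))] tool shift mm (x,y for psi; half turn negates)  [ 3.7  0.7 42. ]
```

Call:
drive_tool:
  increments:
    - {"delta_pos": [1.5, 0.7, 20], "turn": 0, "jaw": 1}
    - {"delta_pos": [0, 0, 18], "turn": 0, "jaw": 1}
    - {"delta_pos": [0, 0, 6], "turn": 0, "jaw": 1}
    - {"delta_pos": [0, 0, 0], "turn": 0, "jaw": -1}
    - {"delta_pos": [0, 0, 0], "turn": 0, "jaw": -1}
    - {"delta_pos": [0, 0, 0], "turn": 0, "jaw": -1}
    - {"delta_pos": [0, 0, 0], "turn": 0, "jaw": -1}
    - {"delta_pos": [0, 0, 0], "turn": 0, "jaw": -1}
  grip_force: 25

```text
time: 22.55
tool_pos: [0.4845, -0.3823, 0.1803]
tcp_rot: [3.123, -0.331, 0.004]
wrist_force: [0.2, 2.4, 6.3]
width: 0.484
grip_force: 27.9
```

Call:
drive_tool:
  increments:
    - {"delta_pos": [0, 0, 0], "turn": 0, "jaw": -1}
    - {"delta_pos": [0, 0, 0], "turn": 0, "jaw": -1}

```text
time: 22.72
tool_pos: [0.4846, -0.3823, 0.1803]
tcp_rot: [3.123, -0.331, 0.004]
wrist_force: [0.6, 3.0, 6.6]
width: 0.485
grip_force: 27.9
```

Call:
drive_tool:
  increments:
    - {"delta_pos": [0, 0, -20], "turn": 0, "jaw": -1}
    - {"delta_pos": [0, 0, -30], "turn": 0, "jaw": -1}
    - {"delta_pos": [0, 0, -30], "turn": 0, "jaw": -1}
    - {"delta_pos": [0, 0, -30], "turn": 0, "jaw": -1}
    - {"delta_pos": [0, 0, 0], "turn": 0.07, "jaw": -1}
    - {"delta_pos": [0, 0, 0], "turn": 0, "jaw": -1}

```text
time: 23.22
tool_pos: [0.4843, -0.3826, 0.2912]
tcp_rot: [3.107, -0.442, 0.007]
wrist_force: [1.0, 0.5, -4.2]
width: 0.489
grip_force: 27.0
```

```bash
python3 - <<'E'
from h import *
P=AX+D*(.133-.080-.007+.037+.002); print(P)
go(*P,.216,LD-np.pi)
E
```

```text
[0.49633227 0.01156655]
t 23.22 psi -0.283 q6 1.14 [(np.float64(-0.281), 'turn', np.float64(-0.002)), (np.float64(2.861), 'turn', np.float64(-3.144))] tool shift mm (x,y for psi; half turn negates)  [ -97.7 -382.    75.2]
```

Call:
drive_tool:
  increments:
    - {"delta_pos": [-8, -30, 0], "turn": 0, "jaw": -1}
    - {"delta_pos": [-9, -36, 0], "turn": 0, "jaw": -1}
    - {"delta_pos": [-9, -36, 0], "turn": 0, "jaw": -1}
    - {"delta_pos": [-9, -36, 0], "turn": 0, "jaw": -1}
    - {"delta_pos": [-9, -36, 0], "turn": 0, "jaw": -1}
    - {"delta_pos": [-9, -36, 0], "turn": 0, "jaw": -1}
    - {"delta_pos": [-9, -36, 0], "turn": 0, "jaw": -1}
    - {"delta_pos": [-9, -36, 0], "turn": 0, "jaw": -1}

```text
time: 23.88
tool_pos: [0.4921, -0.0894, 0.2863]
tcp_rot: [-3.111, 0.438, 0.006]
wrist_force: [0.6, 0.9, -4.3]
width: 0.486
grip_force: 27.2
```

Call:
drive_tool:
  increments:
    - {"delta_pos": [-9, -36, 0], "turn": 0, "jaw": -1}
    - {"delta_pos": [-9, -36, 0], "turn": 0, "jaw": -1}
    - {"delta_pos": [-7, -28, 0], "turn": 0, "jaw": -1}
    - {"delta_pos": [0, 0, 20], "turn": 0, "jaw": -1}
    - {"delta_pos": [0, 0, 20], "turn": 0, "jaw": -1}
    - {"delta_pos": [0, 0, 10], "turn": 0, "jaw": -1}
    - {"delta_pos": [0, 0, 0], "turn": 0, "jaw": -1}
    - {"delta_pos": [0, 0, 0], "turn": 0, "jaw": -1}

```text
time: 24.55
tool_pos: [0.4965, 0.0115, 0.2369]
tcp_rot: [3.11, -0.44, -0.006]
wrist_force: [-0.4, -0.2, -3.4]
width: 0.482
grip_force: 27.3
```

```bash
python3 - <<'E'
from h import *
P=AX+D*(.083); print(P)
go(*P,.218,LD-np.pi); look(P,"pics/j.png",45)
E
```

```text
[0.49825387 0.01101204]
t 24.55 psi -0.281 q6 1.82 [(np.float64(-0.281), 'turn', np.float64(-0.0)), (np.float64(2.861), 'turn', np.float64(-3.142))] tool shift mm (x,y for psi; half turn negates)  [ 1.8 -0.  18.9]
```

View pics/j.png

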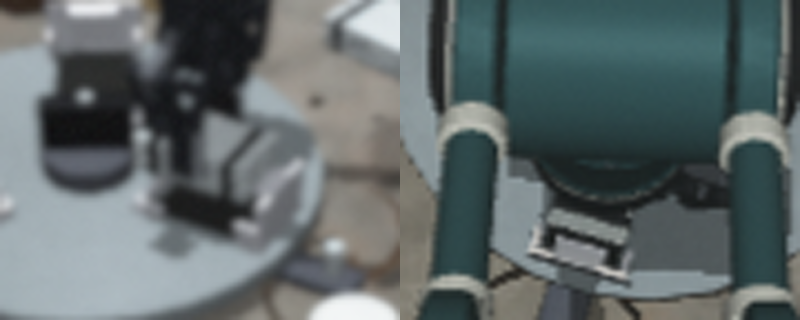

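Call:
drive_tool:
  increments:
    - {"delta_pos": [1.5, 0, 10], "turn": 0, "jaw": -1}
    - {"delta_pos": [0, 0, 7], "turn": 0, "jaw": -1}
    - {"delta_pos": [0, 0, 0], "turn": 0, "jaw": -1}
    - {"delta_pos": [0, 0, 0], "turn": 0, "jaw": -1}
  grip_force: 20

```text
time: 24.98
tool_pos: [0.4983, 0.0111, 0.2204]
tcp_rot: [3.11, -0.441, -0.003]
wrist_force: [0.5, -0.2, -3.6]
width: 0.481
grip_force: 27.3
```

Call:
drive_tool:
  increments:
    - {"delta_pos": [0, 0, 2], "turn": 0, "jaw": -1}
    - {"delta_pos": [0, 0, 0], "turn": 0, "jaw": -1}
    - {"delta_pos": [0, 0, 0], "turn": 0, "jaw": -1}

```text
time: 25.23
tool_pos: [0.4989, 0.0113, 0.2193]
tcp_rot: [-3.111, 0.44, -0.0]
wrist_force: [-0.3, -1.3, -3.9]
width: 0.486
grip_force: 27.3
```

Call:
drive_tool:
  increments:
    - {"delta_pos": [0, 0, 2], "turn": 0, "jaw": -1}
    - {"delta_pos": [0, 0, 0], "turn": 0, "jaw": -1}
    - {"delta_pos": [0, 0, 0], "turn": 0, "jaw": -1}

```text
time: 25.48
tool_pos: [0.4991, 0.0114, 0.2178]
tcp_rot: [-3.11, 0.44, -0.001]
wrist_force: [-2.8, -0.1, 2.3]
width: 0.479
grip_force: 28.1
```

Call:
drive_tool:
  increments:
    - {"delta_pos": [0, 0, 2], "turn": 0, "jaw": -1}
    - {"delta_pos": [0, 0, 0], "turn": 0, "jaw": -1}
    - {"delta_pos": [0, 0, 0], "turn": 0, "jaw": -1}

```text
time: 25.73
tool_pos: [0.4987, 0.0115, 0.216]
tcp_rot: [-3.11, 0.44, 0.001]
wrist_force: [-6.5, 1.5, 7.6]
width: 0.485
grip_force: 29.0
```

Same pattern as before; continue tilting, then slide outward (−x of tool).

Call:
drive_tool:
  increments:
    - {"delta_pos": [0, 0, 2], "turn": 0, "jaw": -1}
    - {"delta_pos": [0, 0, 0], "turn": 0, "jaw": -1}
    - {"delta_pos": [0, 0, 0], "turn": 0, "jaw": -1}

```text
time: 25.98
tool_pos: [0.4984, 0.0116, 0.214]
tcp_rot: [-3.11, 0.44, 0.003]
wrist_force: [-6.6, 1.9, 8.2]
width: 0.481
grip_force: 29.7
```

Call:
drive_tool:
  increments:
    - {"delta_pos": [0, 0, 1.5], "turn": 0, "jaw": -1}
    - {"delta_pos": [0, 0, 0], "turn": 0, "jaw": -1}
    - {"delta_pos": [0, 0, 0], "turn": 0, "jaw": -1}

```text
time: 26.23
tool_pos: [0.4982, 0.0117, 0.2126]
tcp_rot: [-3.11, 0.44, 0.004]
wrist_force: [-7.3, 2.6, 9.9]
width: 0.488
grip_force: 30.2
```

Call:
drive_tool:
  increments:
    - {"delta_pos": [-3, 0, 0], "turn": 0, "jaw": -1}
    - {"delta_pos": [0, 0, 0], "turn": 0, "jaw": -1}
    - {"delta_pos": [0, 0, 0], "turn": 0, "jaw": -1}

```text
time: 26.48
tool_pos: [0.4965, 0.0122, 0.2125]
tcp_rot: [-3.11, 0.44, -0.003]
wrist_force: [-1.4, 0.2, 4.9]
width: 0.486
grip_force: 29.5
```

Call:
drive_tool:
  increments:
    - {"delta_pos": [-3, 0, 0], "turn": 0, "jaw": -1}
    - {"delta_pos": [0, 0, 0], "turn": 0, "jaw": -1}
    - {"delta_pos": [0, 0, 0], "turn": 0, "jaw": -1}

```text
time: 26.73
tool_pos: [0.4939, 0.0129, 0.2123]
tcp_rot: [-3.11, 0.44, -0.004]
wrist_force: [2.2, -0.3, 4.2]
width: 0.479
grip_force: 29.3
```

```bash
python3 - <<'E'
from h import *
go(*(AX+D*.096),.208,LD-np.pi)
E
```

```text
t 26.73 psi -0.281 q6 1.83 [(np.float64(-0.281), 'turn', np.float64(-0.0)), (np.float64(2.861), 'turn', np.float64(-3.142))] tool shift mm (x,y for psi; half turn negates)  [-8.3  0.7  4.3]
```

Call:
drive_tool:
  increments:
    - {"delta_pos": [-2, 0, 0], "turn": 0, "jaw": -1}
    - {"delta_pos": [0, 0, 0], "turn": 0, "jaw": -1}
    - {"delta_pos": [0, 0, 0], "turn": 0, "jaw": -1}

```text
time: 26.98
tool_pos: [0.4918, 0.0135, 0.2122]
tcp_rot: [-3.11, 0.44, -0.003]
wrist_force: [4.3, -0.3, 3.4]
width: 0.486
grip_force: 29.4
```

Call:
drive_tool:
  increments:
    - {"delta_pos": [-2, 0, 0], "turn": 0, "jaw": -1}
    - {"delta_pos": [0, 0, 0], "turn": 0, "jaw": -1}
    - {"delta_pos": [0, 0, 0], "turn": 0, "jaw": -1}

```text
time: 27.23
tool_pos: [0.4897, 0.0141, 0.2121]
tcp_rot: [-3.11, 0.44, -0.002]
wrist_force: [4.6, -1.2, 3.8]
width: 0.485
grip_force: 29.5
```

Call:
drive_tool:
  increments:
    - {"delta_pos": [-2, 0, 0], "turn": 0, "jaw": -1}
    - {"delta_pos": [0, 0, 0], "turn": 0, "jaw": -1}
    - {"delta_pos": [0, 0, 0], "turn": 0, "jaw": -1}

```text
time: 27.48
tool_pos: [0.4876, 0.0146, 0.2121]
tcp_rot: [-3.111, 0.44, -0.002]
wrist_force: [4.8, -1.7, 4.6]
width: 0.479
grip_force: 29.6
```

Call:
drive_tool:
  increments:
    - {"delta_pos": [-0.5, 0, 2], "turn": 0, "jaw": -1}
    - {"delta_pos": [0, 0, 0], "turn": 0, "jaw": -1}
    - {"delta_pos": [0, 0, 0], "turn": 0, "jaw": -1}

```text
time: 27.73
tool_pos: [0.488, 0.0146, 0.2108]
tcp_rot: [-3.111, 0.44, -0.005]
wrist_force: [5.5, -2.3, 7.8]
width: 0.484
grip_force: 29.9
```

Call:
drive_tool:
  increments:
    - {"delta_pos": [0, 0, 2], "turn": 0, "jaw": -1}
    - {"delta_pos": [0, 0, 0], "turn": 0, "jaw": -1}
    - {"delta_pos": [0, 0, 0], "turn": 0, "jaw": -1}

```text
time: 27.98
tool_pos: [0.4885, 0.0145, 0.2092]
tcp_rot: [-3.111, 0.44, -0.008]
wrist_force: [6.3, -2.3, 7.6]
width: 0.483
grip_force: 30.2
```

Call:
drive_tool:
  increments:
    - {"delta_pos": [0, 0, 2], "turn": 0, "jaw": -1}
    - {"delta_pos": [0, 0, 0], "turn": 0, "jaw": -1}
    - {"delta_pos": [0, 0, 0], "turn": 0, "jaw": -1}

```text
time: 28.23
tool_pos: [0.4889, 0.0144, 0.2074]
tcp_rot: [-3.111, 0.44, -0.009]
wrist_force: [7.5, -3.0, 7.8]
width: 0.486
grip_force: 30.4
```

Call:
drive_tool:
  increments:
    - {"delta_pos": [0, 0, 1.5], "turn": 0, "jaw": -1}
    - {"delta_pos": [0, 0, 0], "turn": 0, "jaw": -1}
    - {"delta_pos": [0, 0, 0], "turn": 0, "jaw": 0.3}
    - {"delta_pos": [0, 0, 0], "turn": 0, "jaw": 0.3}
    - {"delta_pos": [0, 0, 0], "turn": 0, "jaw": 0.3}
    - {"delta_pos": [0, 0, -20], "turn": 0, "jaw": 0.3}
    - {"delta_pos": [0, 0, -30], "turn": 0, "jaw": 0.3}
    - {"delta_pos": [0, 0, -30], "turn": 0, "jaw": 0.3}

```text
time: 28.9
tool_pos: [0.4845, 0.015, 0.2821]
tcp_rot: [3.11, -0.44, -0.013]
wrist_force: [0.9, -0.2, -0.2]
width: 0.653
grip_force: 0.0
```

Call:
drive_tool:
  increments:
    - {"delta_pos": [0, 0, -20], "turn": 0, "jaw": 0.3}
    - {"delta_pos": [0, 0, 0], "turn": 0, "jaw": 0.3}
    - {"delta_pos": [0, 0, 0], "turn": 0, "jaw": 0.3}

```text
time: 29.15
tool_pos: [0.4864, 0.0149, 0.3043]
tcp_rot: [-3.11, 0.44, 0.0]
wrist_force: [-0.2, 0.2, -1.1]
width: 0.649
grip_force: 0.0
```

```bash
python3 - <<'E'
from h import *
go(*AX,.230,.243)
c=cam("side"); P=AX+D*.1; n=np.array([-D[1],D[0]]); AX0=np.array([.5772,-.0127])
u,v=proj(c,[[P[0],P[1],.03]])[0].astype(int)
a=cv2.resize(c["pixels"][v-30:v+30,u-40:u+40,::-1],(640,480),interpolation=cv2.INTER_CUBIC)
f=lambda r,w,z:(proj(c,[[*(AX0+D*r+n*w),z]])[0]-[u-40,v-30])*8
for col,z in(((0,255,0),.053),((0,0,255),.063)):
    for w in(.021,-.021): cv2.circle(a,tuple(f(.0575,w,z).astype(int)),3,col,-1)
cv2.imwrite("pics/k.png",a)
E
```

```text
t 29.15 psi -0.281 q6 1.83 [(0.243, 'turn', np.float64(-0.524)), (3.385, 'turn', np.float64(-3.666))] tool shift mm (x,y for psi; half turn negates)  [82.4 48.1 74.3]
```

View pics/k.png

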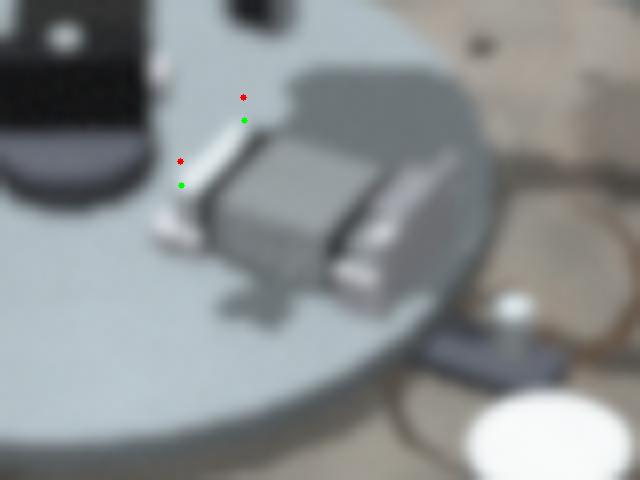

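Call:
drive_tool:
  increments:
    - {"delta_pos": [32, 0, 0], "turn": 0, "jaw": 0.2}
    - {"delta_pos": [32, 0, 0], "turn": 0, "jaw": 0.2}
    - {"delta_pos": [31, 0, 0], "turn": -0.066, "jaw": 0.2}
    - {"delta_pos": [0, 0, 0], "turn": -0.12, "jaw": 0.2}
    - {"delta_pos": [0, 0, 0], "turn": -0.12, "jaw": 0.2}
    - {"delta_pos": [0, 0, 0], "turn": -0.12, "jaw": 0.2}
    - {"delta_pos": [0, 0, 0], "turn": -0.12, "jaw": 0.2}
    - {"delta_pos": [0, 0, 0], "turn": -0.12, "jaw": 0.2}

```text
time: 29.87
tool_pos: [0.5767, -0.0115, 0.3006]
tcp_rot: [-3.08, -0.609, 0.01]
wrist_force: [-0.3, 0.0, 0.5]
width: 0.601
grip_force: 0.0
```

Call:
drive_tool:
  increments:
    - {"delta_pos": [0, 0, 0], "turn": -0.12, "jaw": 0.2}
    - {"delta_pos": [0, 0, 0], "turn": -0.12, "jaw": 0.2}
    - {"delta_pos": [0, 0, 0], "turn": -0.12, "jaw": 0.2}
    - {"delta_pos": [0, 0, 0], "turn": -0.12, "jaw": 0.2}
    - {"delta_pos": [0, 0, 0], "turn": -0.12, "jaw": 0.2}
    - {"delta_pos": [0, 0, 0], "turn": -0.12, "jaw": 0.2}
    - {"delta_pos": [0, 0, 0], "turn": -0.12, "jaw": 0.2}
    - {"delta_pos": [0, 0, 0], "turn": -0.12, "jaw": 0.2}

```text
time: 30.53
tool_pos: [0.5766, -0.0115, 0.3007]
tcp_rot: [-2.449, -1.961, 0.007]
wrist_force: [0.4, -0.2, -0.3]
width: 0.596
grip_force: 0.0
```

Call:
drive_tool:
  increments:
    - {"delta_pos": [0, 0, 0], "turn": -0.12, "jaw": 0.2}
    - {"delta_pos": [0, 0, 0], "turn": -0.12, "jaw": 0.2}
    - {"delta_pos": [0, 0, 0], "turn": -0.12, "jaw": 0.2}
    - {"delta_pos": [0, 0, 0], "turn": -0.12, "jaw": 0.2}
    - {"delta_pos": [0, 0, 0], "turn": -0.12, "jaw": 0.2}
    - {"delta_pos": [0, 0, 0], "turn": -0.12, "jaw": 0.2}
    - {"delta_pos": [0, 0, 0], "turn": -0.12, "jaw": 0.2}
    - {"delta_pos": [0, 0, 0], "turn": -0.12, "jaw": 0.2}

```text
time: 31.2
tool_pos: [0.5766, -0.0114, 0.3008]
tcp_rot: [-1.265, -2.869, 0.003]
wrist_force: [-0.3, -0.1, 0.3]
width: 0.596
grip_force: 0.0
```

Call:
drive_tool:
  increments:
    - {"delta_pos": [0, 0, 0], "turn": -0.12, "jaw": 0.2}
    - {"delta_pos": [0, 0, 0], "turn": -0.12, "jaw": 0.2}
    - {"delta_pos": [0, 0, 0], "turn": -0.12, "jaw": 0.2}
    - {"delta_pos": [0, 0, 0], "turn": -0.12, "jaw": 0.2}
    - {"delta_pos": [0, 0, 0], "turn": -0.12, "jaw": 0.2}
    - {"delta_pos": [0, 0, 0], "turn": -0.12, "jaw": 0.2}
    - {"delta_pos": [0, 0, 0], "turn": -0.12, "jaw": 0.2}
    - {"delta_pos": [0, 0, 0], "turn": -0.12, "jaw": 0.2}

```text
time: 31.87
tool_pos: [0.5766, -0.0114, 0.3007]
tcp_rot: [0.202, -3.129, -0.001]
wrist_force: [-0.8, -0.4, 0.1]
width: 0.598
grip_force: 0.0
```

Call:
drive_tool:
  increments:
    - {"delta_pos": [0, 0, 20], "turn": -0.12, "jaw": 0.2}
    - {"delta_pos": [0, 0, 0], "turn": 0, "jaw": 0.2}
    - {"delta_pos": [0, 0, 0], "turn": 0, "jaw": 0.2}
    - {"delta_pos": [0, 0, 0], "turn": 0, "jaw": 0.2}

```text
time: 32.2
tool_pos: [0.5773, -0.0115, 0.2826]
tcp_rot: [0.376, -3.115, -0.001]
wrist_force: [0.2, -0.2, 0.2]
width: 0.597
grip_force: 0.0
```

```bash
python3 - <<'E'
from h import *
go(*AX,.230,3.385)
E
```

```text
t 32.2 psi -2.901 q6 -1.87 [(0.243, 'turn', np.float64(3.138)), (3.385, 'turn', np.float64(-0.003))] tool shift mm (x,y for psi; half turn negates)  [-0.6 -0.7 52.6]
```

Call:
drive_tool:
  increments:
    - {"delta_pos": [-0.5, -0.5, 20], "turn": 0, "jaw": 0.2}
    - {"delta_pos": [0, 0, 20], "turn": 0, "jaw": 0.2}
    - {"delta_pos": [0, 0, 12], "turn": 0, "jaw": 0.2}
    - {"delta_pos": [0, 0, 0], "turn": 0, "jaw": -1}
    - {"delta_pos": [0, 0, 0], "turn": 0, "jaw": -1}
    - {"delta_pos": [0, 0, 0], "turn": 0, "jaw": -1}
    - {"delta_pos": [0, 0, 0], "turn": 0, "jaw": -1}
    - {"delta_pos": [0, 0, 0], "turn": 0, "jaw": -1}
  grip_force: 40

```text
time: 32.87
tool_pos: [0.579, -0.0112, 0.2333]
tcp_rot: [-0.38, 3.117, 0.002]
wrist_force: [-0.7, 5.8, 0.9]
width: 0.152
grip_force: 41.5
```

Call:
drive_tool:
  increments:
    - {"delta_pos": [0, 0, 0], "turn": 0, "jaw": -1}
    - {"delta_pos": [0, 0, 0], "turn": 0.05, "jaw": -1}
    - {"delta_pos": [0, 0, 0], "turn": 0.1, "jaw": -1}
    - {"delta_pos": [0, 0, 0], "turn": 0.12, "jaw": -1}
    - {"delta_pos": [0, 0, 0], "turn": 0.12, "jaw": -1}
    - {"delta_pos": [0, 0, 0], "turn": 0.12, "jaw": -1}
    - {"delta_pos": [0, 0, 0], "turn": 0.12, "jaw": -1}
    - {"delta_pos": [0, 0, 0], "turn": 0.12, "jaw": -1}

```text
time: 33.53
tool_pos: [0.5788, -0.0117, 0.2333]
tcp_rot: [0.796, 3.038, 0.0]
wrist_force: [-1.8, 2.5, 1.2]
width: 0.153
grip_force: 41.5
```

Call:
drive_tool:
  increments:
    - {"delta_pos": [0, 0, 0], "turn": 0.12, "jaw": -1}
    - {"delta_pos": [0, 0, 0], "turn": 0.12, "jaw": -1}
    - {"delta_pos": [0, 0, 0], "turn": 0.12, "jaw": -1}
    - {"delta_pos": [0, 0, 0], "turn": 0.12, "jaw": -1}
    - {"delta_pos": [0, 0, 0], "turn": 0.12, "jaw": -1}
    - {"delta_pos": [0, 0, 0], "turn": 0.12, "jaw": -1}
    - {"delta_pos": [0, 0, 0], "turn": 0.12, "jaw": -1}
    - {"delta_pos": [0, 0, 0], "turn": 0.12, "jaw": -1}

```text
time: 34.2
tool_pos: [0.5783, -0.0121, 0.2332]
tcp_rot: [-2.109, -2.328, 0.002]
wrist_force: [-4.4, -0.1, 2.1]
width: 0.157
grip_force: 41.9
```

Call:
drive_tool:
  increments:
    - {"delta_pos": [0, 0, 0], "turn": 0.12, "jaw": -1}
    - {"delta_pos": [0, 0, 0], "turn": 0.12, "jaw": -1}
    - {"delta_pos": [0, 0, 0], "turn": 0.1, "jaw": -1}
    - {"delta_pos": [0, 0, 0], "turn": 0.04, "jaw": -1}
    - {"delta_pos": [0, 0, 0], "turn": 0, "jaw": -1}
    - {"delta_pos": [0, 0, 0], "turn": 0, "jaw": -1}
    - {"delta_pos": [0, 0, 0], "turn": 0, "jaw": -1}

```text
time: 34.78
tool_pos: [0.5781, -0.0121, 0.2332]
tcp_rot: [-2.505, -1.894, 0.003]
wrist_force: [-4.9, 0.2, 3.6]
width: 0.154
grip_force: 42.0
```

```bash
python3 - <<'E'
from h import *
go(*AX,.230,1.29)
E
```

```text
t 34.78 psi 1.295 q6 0.21 [(1.29, 'turn', np.float64(0.004))] tool shift mm (x,y for psi; half turn negates)  [ 0.1 -0.1  3.2]
```

Call:
drive_tool:
  increments:
    - {"delta_pos": [0, 0, 0], "turn": 0.004, "jaw": -1}
    - {"delta_pos": [0, 0, 0], "turn": 0, "jaw": -1}
    - {"delta_pos": [0, 0, 0], "turn": 0, "jaw": 1}
    - {"delta_pos": [0, 0, 0], "turn": 0, "jaw": 1}
    - {"delta_pos": [0, 0, 0], "turn": 0, "jaw": 1}
    - {"delta_pos": [0, 0, -30], "turn": 0, "jaw": 1}
    - {"delta_pos": [0, 0, -30], "turn": 0, "jaw": 1}
    - {"delta_pos": [0, 0, -20], "turn": -0.11, "jaw": 1}

```text
time: 35.45
tool_pos: [0.5796, -0.0121, 0.3149]
tcp_rot: [2.4, 2.024, 0.004]
wrist_force: [1.2, -0.7, 0.5]
width: 0.981
grip_force: 0.0
```

Call:
drive_tool:
  increments:
    - {"delta_pos": [0, 0, 0], "turn": -0.12, "jaw": 1}
    - {"delta_pos": [0, 0, 0], "turn": -0.12, "jaw": 1}
    - {"delta_pos": [0, 0, 0], "turn": -0.12, "jaw": 1}
    - {"delta_pos": [0, 0, 0], "turn": -0.12, "jaw": 1}
    - {"delta_pos": [0, 0, 0], "turn": -0.12, "jaw": 1}
    - {"delta_pos": [0, 0, 0], "turn": -0.12, "jaw": 1}
    - {"delta_pos": [0, 0, 0], "turn": -0.12, "jaw": 1}
    - {"delta_pos": [0, 0, 0], "turn": -0.12, "jaw": 1}

```text
time: 36.12
tool_pos: [0.5791, -0.012, 0.3127]
tcp_rot: [1.186, 2.907, 0.0]
wrist_force: [-0.9, -0.1, 0.5]
width: 1.004
grip_force: 0.0
```

Call:
drive_tool:
  increments:
    - {"delta_pos": [0, 0, 0], "turn": -0.12, "jaw": 1}
    - {"delta_pos": [0, 0, 0], "turn": -0.12, "jaw": 1}
    - {"delta_pos": [0, 0, 0], "turn": -0.041, "jaw": 1}
    - {"delta_pos": [0, 0, 0], "turn": 0, "jaw": 1}
    - {"delta_pos": [0, 0, 0], "turn": 0, "jaw": 1}

```text
time: 36.53
tool_pos: [0.579, -0.012, 0.3125]
tcp_rot: [0.779, 3.042, 0.0]
wrist_force: [-0.8, 0.8, 0.2]
width: 1.002
grip_force: 0.0
```

```bash
python3 - <<'E'
from h import *
c=cam("top")
x,a,sz=pile(c,.4165,-.2231); print("L",x,a,sz); go(*(x+.0008),.178,a+np.pi)
E
```

```text
L [ 0.4165 -0.2232] -0.502 [0.0881, 0.0536]
t 36.58 psi 2.64 q6 -1.13 [(-0.502, 'turn', np.float64(3.142)), (2.64, 'turn', np.float64(0.001))] tool shift mm (x,y for psi; half turn negates)  [  40.4 -262.2  134.5]
```

Call:
drive_tool:
  increments:
    - {"delta_pos": [5, -33, 0], "turn": 0, "jaw": 1}
    - {"delta_pos": [5, -33, 0], "turn": 0, "jaw": 1}
    - {"delta_pos": [5, -33, 0], "turn": 0, "jaw": 1}
    - {"delta_pos": [5, -33, 0], "turn": 0, "jaw": 1}
    - {"delta_pos": [5, -33, 0], "turn": 0, "jaw": 1}
    - {"delta_pos": [5, -33, 0], "turn": 0, "jaw": 1}
    - {"delta_pos": [5, -33, 0], "turn": 0, "jaw": 1}
    - {"delta_pos": [5, -31, 0], "turn": 0, "jaw": 1}

```text
time: 37.25
tool_pos: [0.4169, -0.2239, 0.3125]
tcp_rot: [0.778, 3.043, -0.001]
wrist_force: [0.5, -0.6, 0.9]
width: 0.997
grip_force: 0.0
```

Call:
drive_tool:
  increments:
    - {"delta_pos": [0, 0, 30], "turn": 0, "jaw": 1}
    - {"delta_pos": [0, 0, 30], "turn": 0, "jaw": 1}
    - {"delta_pos": [0, 0, 30], "turn": 0, "jaw": 1}
    - {"delta_pos": [0, 0, 0], "turn": 0, "jaw": 1}
    - {"delta_pos": [0, 0, 0], "turn": 0, "jaw": 1}

```text
time: 37.67
tool_pos: [0.4171, -0.2223, 0.2209]
tcp_rot: [-0.777, -3.039, -0.002]
wrist_force: [-0.3, -0.9, 1.1]
width: 0.996
grip_force: 0.0
```

```bash
python3 - <<'E'
from h import *
go(.4173,-.2224,.178,2.64)
E
```

```text
t 37.67 psi 2.641 q6 -1.61 [(-0.502, 'turn', np.float64(3.142)), (2.64, 'turn', np.float64(0.001))] tool shift mm (x,y for psi; half turn negates)  [-0.3  0.  42.9]
```

Call:
drive_tool:
  increments:
    - {"delta_pos": [0, 0, 20], "turn": 0, "jaw": 1}
    - {"delta_pos": [0, 0, 18], "turn": 0, "jaw": 1}
    - {"delta_pos": [0, 0, 6], "turn": 0, "jaw": 1}
    - {"delta_pos": [0, 0, 0], "turn": 0, "jaw": 1}
    - {"delta_pos": [0, 0, 0], "turn": 0, "jaw": -1}
    - {"delta_pos": [0, 0, 0], "turn": 0, "jaw": -1}
    - {"delta_pos": [0, 0, 0], "turn": 0, "jaw": -1}
    - {"delta_pos": [0, 0, 0], "turn": 0, "jaw": -1}
  grip_force: 25

```text
time: 38.33
tool_pos: [0.419, -0.2231, 0.1799]
tcp_rot: [0.776, 3.041, -0.001]
wrist_force: [-2.3, 2.2, 6.3]
width: 0.606
grip_force: 27.0
```

Call:
drive_tool:
  increments:
    - {"delta_pos": [0, 0, 0], "turn": 0, "jaw": -1}
    - {"delta_pos": [0, 0, 0], "turn": 0, "jaw": -1}

```text
time: 38.5
tool_pos: [0.419, -0.2231, 0.1799]
tcp_rot: [0.776, 3.041, -0.001]
wrist_force: [-0.4, 1.7, 6.0]
width: 0.6
grip_force: 27.1
```

Call:
drive_tool:
  increments:
    - {"delta_pos": [0, 0, -20], "turn": 0, "jaw": -1}
    - {"delta_pos": [0, 0, -30], "turn": 0, "jaw": -1}
    - {"delta_pos": [0, 0, -30], "turn": 0, "jaw": -1}
    - {"delta_pos": [0, 0, -30], "turn": -0.1, "jaw": -1}
    - {"delta_pos": [0, 0, 0], "turn": -0.12, "jaw": -1}
    - {"delta_pos": [0, 0, 0], "turn": 0, "jaw": -1}
    - {"delta_pos": [0, 0, 0], "turn": 0, "jaw": -1}

```text
time: 39.08
tool_pos: [0.4174, -0.2224, 0.2879]
tcp_rot: [-0.443, -3.109, -0.0]
wrist_force: [-0.4, -0.2, -3.2]
width: 0.604
grip_force: 29.5
```

```bash
python3 - <<'E'
from h import *
P=AX+D*(.039-.0065+.044); print(P)
go(*P,.218,LD)
E
```

```text
[0.50449905 0.00920989]
t 39.08 psi 2.859 q6 -1.83 [(np.float64(-0.281), 'turn', np.float64(3.139)), (np.float64(2.861), 'turn', np.float64(-0.002))] tool shift mm (x,y for psi; half turn negates)  [-19.4 246.7  69.9]
```

Call:
drive_tool:
  increments:
    - {"delta_pos": [-2, 24, 0], "turn": 0, "jaw": -1}
    - {"delta_pos": [-3, 32, 0], "turn": 0, "jaw": -1}
    - {"delta_pos": [-3, 32, 0], "turn": 0, "jaw": -1}
    - {"delta_pos": [-3, 32, 0], "turn": 0, "jaw": -1}
    - {"delta_pos": [-3, 32, 0], "turn": 0, "jaw": -1}
    - {"delta_pos": [-3, 32, 0], "turn": 0, "jaw": -1}
    - {"delta_pos": [-3, 32, 0], "turn": 0, "jaw": -1}
    - {"delta_pos": [-1.2, 31, 0], "turn": 0, "jaw": -1}

```text
time: 39.75
tool_pos: [0.5059, 0.0105, 0.2859]
tcp_rot: [-0.443, -3.106, 0.001]
wrist_force: [0.7, 0.1, -3.7]
width: 0.596
grip_force: 29.5
```

Call:
drive_tool:
  increments:
    - {"delta_pos": [0, 0, 20], "turn": 0, "jaw": -1}
    - {"delta_pos": [0, 0, 20], "turn": 0, "jaw": -1}
    - {"delta_pos": [0, 0, 10], "turn": 0, "jaw": -1}
    - {"delta_pos": [0, 0, 0], "turn": 0, "jaw": -1}
    - {"delta_pos": [0, 0, 0], "turn": 0, "jaw": -1}
    - {"delta_pos": [0, 0, 0], "turn": 0, "jaw": -1}

```text
time: 40.25
tool_pos: [0.5059, 0.0085, 0.2374]
tcp_rot: [-0.44, -3.107, 0.0]
wrist_force: [-0.1, 0.3, -3.0]
width: 0.597
grip_force: 29.5
```

```bash
python3 - <<'E'
from h import *
P=AX+D*(.039-.0065+.044-.0018); print(P)
go(*P,.218,LD); look(P,"pics/l.png",45)
E
```

```text
[0.50622848 0.00871084]
t 40.25 psi 2.86 q6 -1.32 [(np.float64(-0.281), 'turn', np.float64(3.141)), (np.float64(2.861), 'turn', np.float64(-0.001))] tool shift mm (x,y for psi; half turn negates)  [-0.3  0.3 19.4]
```

View pics/l.png

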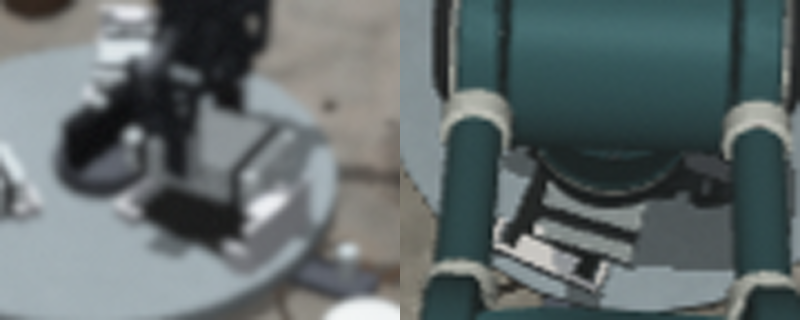

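Call:
drive_tool:
  increments:
    - {"delta_pos": [0, 0, 10], "turn": 0, "jaw": -1}
    - {"delta_pos": [0, 0, 7], "turn": 0, "jaw": -1}
    - {"delta_pos": [0, 0, 0], "turn": 0, "jaw": -1}
    - {"delta_pos": [0, 0, 0], "turn": 0, "jaw": -1}
  grip_force: 20

```text
time: 40.68
tool_pos: [0.506, 0.0087, 0.2203]
tcp_rot: [-0.438, -3.109, 0.0]
wrist_force: [0.7, 0.1, -4.4]
width: 0.606
grip_force: 29.5
```

Call:
drive_tool:
  increments:
    - {"delta_pos": [0, 0, 2], "turn": 0, "jaw": -1}
    - {"delta_pos": [0, 0, 0], "turn": 0, "jaw": -1}
    - {"delta_pos": [0, 0, 0], "turn": 0, "jaw": -1}

```text
time: 40.93
tool_pos: [0.5065, 0.0089, 0.2192]
tcp_rot: [-0.438, -3.111, 0.0]
wrist_force: [-0.7, 0.4, -3.0]
width: 0.602
grip_force: 29.5
```

Call:
drive_tool:
  increments:
    - {"delta_pos": [0, 0, 2], "turn": 0, "jaw": -1}
    - {"delta_pos": [0, 0, 0], "turn": 0, "jaw": -1}
    - {"delta_pos": [0, 0, 0], "turn": 0, "jaw": -1}

```text
time: 41.18
tool_pos: [0.5069, 0.0089, 0.2178]
tcp_rot: [0.438, 3.11, 0.0]
wrist_force: [-2.0, 0.8, 1.5]
width: 0.6
grip_force: 30.1
```

Call:
drive_tool:
  increments:
    - {"delta_pos": [0, 0, 2], "turn": 0, "jaw": -1}
    - {"delta_pos": [0, 0, 0], "turn": 0, "jaw": -1}
    - {"delta_pos": [0, 0, 0], "turn": 0, "jaw": -1}

```text
time: 41.43
tool_pos: [0.5069, 0.009, 0.2166]
tcp_rot: [0.438, 3.111, 0.001]
wrist_force: [-4.9, 2.1, 7.7]
width: 0.598
grip_force: 31.3
```

Call:
drive_tool:
  increments:
    - {"delta_pos": [0, 0, 2], "turn": 0, "jaw": -1}
    - {"delta_pos": [0, 0, 0], "turn": 0, "jaw": -1}
    - {"delta_pos": [0, 0, 0], "turn": 0, "jaw": -1}

```text
time: 41.68
tool_pos: [0.5073, 0.009, 0.2152]
tcp_rot: [0.438, 3.11, 0.001]
wrist_force: [-6.0, 1.9, 11.4]
width: 0.599
grip_force: 32.3
```

Call:
drive_tool:
  increments:
    - {"delta_pos": [0, 0, 1.5], "turn": 0, "jaw": -1}
    - {"delta_pos": [0, 0, 0], "turn": 0, "jaw": -1}
    - {"delta_pos": [0, 0, 0], "turn": 0, "jaw": -1}

```text
time: 41.93
tool_pos: [0.5077, 0.0089, 0.2143]
tcp_rot: [0.437, 3.108, 0.0]
wrist_force: [-5.5, 0.6, 13.5]
width: 0.596
grip_force: 33.8
```

Call:
drive_tool:
  increments:
    - {"delta_pos": [0, 0, 1], "turn": 0, "jaw": -1}
    - {"delta_pos": [0, 0, 0], "turn": 0, "jaw": -1}
    - {"delta_pos": [0, 0, 0], "turn": 0, "jaw": -1}

```text
time: 42.18
tool_pos: [0.5076, 0.0089, 0.2137]
tcp_rot: [0.438, 3.109, 0.0]
wrist_force: [-7.6, 1.8, 17.7]
width: 0.601
grip_force: 35.0
```

Call:
drive_tool:
  increments:
    - {"delta_pos": [3, 0, 0], "turn": 0, "jaw": -1}
    - {"delta_pos": [0, 0, 0], "turn": 0, "jaw": -1}
    - {"delta_pos": [0, 0, 0], "turn": 0, "jaw": -1}

```text
time: 42.43
tool_pos: [0.5063, 0.0095, 0.2138]
tcp_rot: [0.436, 3.103, 0.001]
wrist_force: [-0.2, 0.3, 10.3]
width: 0.604
grip_force: 33.9
```

Call:
drive_tool:
  increments:
    - {"delta_pos": [3, 0, 0], "turn": 0, "jaw": -1}
    - {"delta_pos": [0, 0, 0], "turn": 0, "jaw": -1}
    - {"delta_pos": [0, 0, 0], "turn": 0, "jaw": -1}

```text
time: 42.68
tool_pos: [0.5037, 0.0103, 0.2137]
tcp_rot: [0.436, 3.102, 0.001]
wrist_force: [1.5, -0.4, 8.5]
width: 0.602
grip_force: 33.6
```

```bash
python3 - <<'E'
from h import *
go(*(AX+D*(.089-.0018)),.208,LD)
E
```

```text
t 42.68 psi 2.862 q6 -1.32 [(np.float64(-0.281), 'turn', np.float64(3.143)), (np.float64(2.861), 'turn', np.float64(0.001))] tool shift mm (x,y for psi; half turn negates)  [ 9.6 -0.8  5.7]
```

Call:
drive_tool:
  increments:
    - {"delta_pos": [2, 0, 0], "turn": 0, "jaw": -1}
    - {"delta_pos": [0, 0, 0], "turn": 0, "jaw": -1}
    - {"delta_pos": [0, 0, 0], "turn": 0, "jaw": -1}

```text
time: 42.93
tool_pos: [0.5028, 0.0106, 0.2138]
tcp_rot: [0.435, 3.099, 0.001]
wrist_force: [6.8, -2.0, 3.0]
width: 0.603
grip_force: 32.9
```

Call:
drive_tool:
  increments:
    - {"delta_pos": [2, 0, 0], "turn": 0, "jaw": -1}
    - {"delta_pos": [0, 0, 0], "turn": 0, "jaw": -1}
    - {"delta_pos": [0, 0, 0], "turn": 0, "jaw": -1}

```text
time: 43.18
tool_pos: [0.502, 0.011, 0.214]
tcp_rot: [0.435, 3.095, 0.001]
wrist_force: [11.3, -2.3, -1.7]
width: 0.601
grip_force: 32.2
```

Call:
drive_tool:
  increments:
    - {"delta_pos": [2, 0, 0], "turn": 0, "jaw": -1}
    - {"delta_pos": [0, 0, 0], "turn": 0, "jaw": -1}
    - {"delta_pos": [0, 0, 0], "turn": 0, "jaw": -1}

```text
time: 43.43
tool_pos: [0.5013, 0.0114, 0.2143]
tcp_rot: [0.434, 3.091, 0.002]
wrist_force: [14.5, -3.5, -5.6]
width: 0.602
grip_force: 31.7
```

Call:
drive_tool:
  increments:
    - {"delta_pos": [-3, 0, -1], "turn": 0, "jaw": -1}
    - {"delta_pos": [-3, 0, 0], "turn": 0, "jaw": -1}
    - {"delta_pos": [-3, 0, 0], "turn": 0, "jaw": -1}
    - {"delta_pos": [-2, 0, 0], "turn": 0, "jaw": -1}
    - {"delta_pos": [0, 0, 0], "turn": 0, "jaw": -1}
    - {"delta_pos": [0, 0, 0], "turn": 0, "jaw": -1}

```text
time: 43.93
tool_pos: [0.5057, 0.0089, 0.2134]
tcp_rot: [-0.438, -3.11, 0.001]
wrist_force: [-6.5, -0.5, 13.7]
width: 0.597
grip_force: 34.7
```

```bash
python3 - <<'E'
from h import *
go(*(AX+D*(.0747)),.213,LD); print(bot.read_state()["wrist_force"])
E
```

```text
t 43.93 psi 2.862 q6 -1.32 [(np.float64(-0.281), 'turn', np.float64(3.142)), (np.float64(2.861), 'turn', np.float64(0.001))] tool shift mm (x,y for psi; half turn negates)  [-0.6 -0.1  0.4]
[-6.48791398 -0.45897543 13.67838327]
```

Open so that the pile settles tilted on the inner wall, and measure it from both views.

Call:
drive_tool:
  increments:
    - {"delta_pos": [0, 0, 0], "turn": 0, "jaw": 0.55}
    - {"delta_pos": [0, 0, 0], "turn": 0, "jaw": 0.55}
    - {"delta_pos": [0, 0, 0], "turn": 0, "jaw": 0.55}
    - {"delta_pos": [0, 0, -30], "turn": 0, "jaw": 0.55}
    - {"delta_pos": [0, 0, -30], "turn": 0, "jaw": 0.55}
    - {"delta_pos": [0, 0, -30], "turn": 0, "jaw": 0.55}
    - {"delta_pos": [0, 0, 0], "turn": 0, "jaw": 0.55}
    - {"delta_pos": [0, 0, 0], "turn": 0, "jaw": 0.55}

```text
time: 44.6
tool_pos: [0.5067, 0.0091, 0.3039]
tcp_rot: [0.437, 3.106, 0.001]
wrist_force: [0.2, 1.2, -0.2]
width: 0.776
grip_force: 0.0
```

```bash
python3 - <<'E'
from h import *
AX0=np.array([.5772,-.0127]); n=np.array([-D[1],D[0]])
P=AX0+D*.085; A=[]
for nm in("side","top"):
    c=cam(nm); u,v=proj(c,[[P[0],P[1],.05]])[0].astype(int)
    a=cv2.resize(c["pixels"][v-30:v+30,u-25:u+25,::-1],(400,480),interpolation=cv2.INTER_CUBIC)
    f=lambda r,w,z:tuple(((proj(c,[[*(AX0+D*r+n*w),z]])[0]-[u-25,v-30])*8).astype(int))
    # tilted rest expected: inner top corner & outer top corner (red), lip edge (blue), level-at-wall outer top (green)
    for w in(.026,-.026):
        cv2.circle(a,f(.0355,w,.0635),3,(0,0,255),-1); cv2.circle(a,f(.1225,w,.0528),3,(0,0,255),-1)
        cv2.circle(a,f(.1205,w,.063),3,(0,255,0),-1); cv2.circle(a,f(.124,w,.064),3,(255,0,0),-1)
    A.append(a)
cv2.imwrite("pics/m.png",np.hstack(A))
go(*(AX+D*.0747),.213,LD)
E
```

```text
t 44.7 psi 2.862 q6 -1.32 [(np.float64(-0.281), 'turn', np.float64(3.143)), (np.float64(2.861), 'turn', np.float64(0.001))] tool shift mm (x,y for psi; half turn negates)  [-1.2 -0.1 87.8]
```

View pics/m.png

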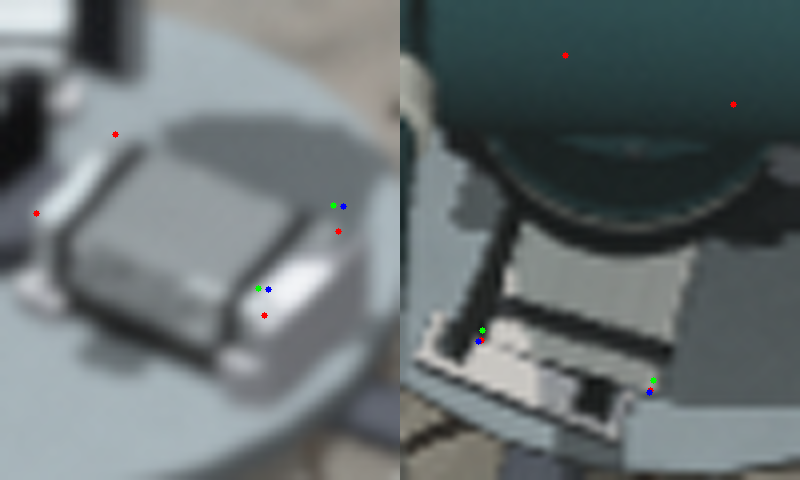

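```bash
python3 - <<'E'
from h import *
AX0=np.array([.5772,-.0127]); n=np.array([-D[1],D[0]]); P=AX0+D*.085
cs=cam("side");ct=cam("top")
o=lambda c:proj(c,[[P[0],P[1],.05]])[0].astype(int)-[25,30]
def cr(p,c,off=0): return o(c)+np.array([p[0]-off,p[1]])/8
def tri(ps,pt):
    from scipy.optimize import least_squares
    r=least_squares(lambda X:np.r_[proj(cs,[X])[0]-ps,proj(ct,[X])[0]-pt],[*P,.05]).x
    d=r[:2]-AX0; return np.round(1e3*np.array([d@D,d@n,r[2]]),1)
print("outer strap far",tri(cr((302,212),cs),cr((672,350),ct,400)))
print("outer strap near",tri(cr((240,298),cs),cr((508,305),ct,400)))
# inner strap seen from side only: assume w=+-26, solve along plane of the radial 73 mm inward
R=lambda c,p:ray(c,[p],.06)[0]
for p,w in(((138,152),.026),((66,240),-.026)):
    uv=cr(p,cs)
    for z in(.053,.056,.059,.062,.065):
        d=ray(cs,[uv],z)[0][:2]-AX0; print(p,z,np.round(1e3*np.array([d@D,d@n]),1))
E
```

```text
outer strap far [108.5  28.4  54.5]
outer strap near [110.4 -21.3  52.3]
(138, 152) 0.053 [39.8 33.4]
(138, 152) 0.056 [42.  29.8]
(138, 152) 0.059 [44.2 26.2]
(138, 152) 0.062 [46.3 22.6]
(138, 152) 0.065 [48.5 19. ]
(66, 240) 0.053 [ 44.2 -22.2]
(66, 240) 0.056 [ 46.4 -25.6]
(66, 240) 0.059 [ 48.6 -28.9]
(66, 240) 0.062 [ 50.7 -32.3]
(66, 240) 0.065 [ 52.9 -35.7]
```

Call:
drive_tool:
  increments:
    - {"delta_pos": [-1, 0, 30], "turn": 0, "jaw": 0.55}
    - {"delta_pos": [0, 0, 30], "turn": 0, "jaw": 0.55}
    - {"delta_pos": [0, 0, 27], "turn": 0, "jaw": 0.55}
    - {"delta_pos": [0, 0, 0], "turn": 0, "jaw": 0.55}
    - {"delta_pos": [0, 0, 0], "turn": 0, "jaw": -1}
    - {"delta_pos": [0, 0, 0], "turn": 0, "jaw": -1}
    - {"delta_pos": [0, 0, 0], "turn": 0, "jaw": -1}
    - {"delta_pos": [0, 0, 0], "turn": 0, "jaw": -1}

```text
time: 45.47
tool_pos: [0.5064, 0.0088, 0.2153]
tcp_rot: [-0.438, -3.111, -0.0]
wrist_force: [-2.0, 0.0, -4.2]
width: 0.606
grip_force: 24.4
```

Call:
drive_tool:
  increments:
    - {"delta_pos": [0, 0, 0], "turn": 0, "jaw": -1}
    - {"delta_pos": [3, 0, 0], "turn": 0, "jaw": -1}
    - {"delta_pos": [0, 0, 0], "turn": 0, "jaw": -1}
    - {"delta_pos": [0, 0, 0], "turn": 0, "jaw": -1}

```text
time: 45.8
tool_pos: [0.5041, 0.0097, 0.2154]
tcp_rot: [0.438, 3.109, 0.0]
wrist_force: [-0.0, -0.3, -4.9]
width: 0.609
grip_force: 24.5
```

Call:
drive_tool:
  increments:
    - {"delta_pos": [3, 0, 0], "turn": 0, "jaw": -1}
    - {"delta_pos": [0, 0, 0], "turn": 0, "jaw": -1}
    - {"delta_pos": [0, 0, 0], "turn": 0, "jaw": -1}

```text
time: 46.05
tool_pos: [0.5027, 0.0103, 0.216]
tcp_rot: [0.437, 3.105, 0.001]
wrist_force: [5.4, -1.0, -5.0]
width: 0.605
grip_force: 24.3
```

Call:
drive_tool:
  increments:
    - {"delta_pos": [2, 0, 0], "turn": 0, "jaw": -1}
    - {"delta_pos": [0, 0, 0], "turn": 0, "jaw": -1}
    - {"delta_pos": [0, 0, 0], "turn": 0, "jaw": -1}

```text
time: 46.3
tool_pos: [0.5018, 0.0107, 0.2166]
tcp_rot: [0.436, 3.102, 0.001]
wrist_force: [6.4, -1.8, -4.3]
width: 0.602
grip_force: 23.7
```

Call:
drive_tool:
  increments:
    - {"delta_pos": [-4, 0, 0], "turn": 0, "jaw": -1}
    - {"delta_pos": [-4, 0, 0], "turn": 0, "jaw": -1}
    - {"delta_pos": [0, 0, 0], "turn": 0, "jaw": -1}
    - {"delta_pos": [0, 0, -10], "turn": 0, "jaw": -1}
    - {"delta_pos": [0, 0, -20], "turn": 0, "jaw": -1}
    - {"delta_pos": [0, 0, -30], "turn": 0, "jaw": -1}
    - {"delta_pos": [0, 0, -20], "turn": 0, "jaw": -1}
    - {"delta_pos": [0, 0, 0], "turn": 0, "jaw": -1}
  grip_force: 30

```text
time: 46.97
tool_pos: [0.5088, 0.0088, 0.3001]
tcp_rot: [0.437, 3.102, 0.002]
wrist_force: [1.4, -1.0, -3.2]
width: 0.602
grip_force: 34.8
```

Call:
drive_tool:
  increments:
    - {"delta_pos": [2, -24, 0], "turn": 0, "jaw": -1}
    - {"delta_pos": [3, -32, 0], "turn": 0, "jaw": -1}
    - {"delta_pos": [3, -32, 0], "turn": 0, "jaw": -1}
    - {"delta_pos": [3, -32, 0], "turn": 0, "jaw": -1}
    - {"delta_pos": [3, -32, 0], "turn": 0, "jaw": -1}
    - {"delta_pos": [3, -32, 0], "turn": 0, "jaw": -1}
    - {"delta_pos": [3, -32, 0], "turn": 0, "jaw": -1}
    - {"delta_pos": [1, -31, 0], "turn": 0, "jaw": -1}

```text
time: 47.63
tool_pos: [0.4165, -0.2236, 0.2934]
tcp_rot: [-0.438, -3.109, -0.001]
wrist_force: [0.5, 0.5, -4.3]
width: 0.602
grip_force: 34.7
```

Call:
drive_tool:
  increments:
    - {"delta_pos": [0, 0, 0], "turn": 0, "jaw": -1}
    - {"delta_pos": [0, 0, 0], "turn": 0, "jaw": -1}

```text
time: 47.8
tool_pos: [0.4171, -0.2238, 0.2936]
tcp_rot: [-0.444, -3.109, -0.001]
wrist_force: [-0.6, 1.0, -3.6]
width: 0.6
grip_force: 34.9
```

```bash
cat >>h.py <<'E'
def rotor(c):
    """white parts of large pocket: line through its lip; dark floor when empty"""
    AX0=np.array([.5772,-.0127]); im=rectify(c,.40,.75,-.19,.16,.028); v=im.max(2)
    m=cv2.morphologyEx((v<60).astype(np.uint8),cv2.MORPH_OPEN,np.ones((9,9)))
    for k in cv2.findContours(m,0,2)[0]:
        if cv2.contourArea(k)>1500:
            r=cv2.minAreaRect(k); p=np.array([.75-r[0][1]/2000,.16-r[0][0]/2000])-AX0
            print(p.round(4),"dir",np.degrees(np.arctan2(p[1],p[0])).round(1),"rad",np.linalg.norm(p).round(4),(np.array(r[1])/2000).round(4),round(r[2],1))
E
python3 - <<'E'
from h import *
go(.4173,-.2224,.19,LD); c=cam("top"); rotor(c); print(np.degrees(LD))
E
```

```text
t 47.8 psi 2.858 q6 -1.83 [(np.float64(-0.281), 'turn', np.float64(3.139)), (np.float64(2.861), 'turn', np.float64(-0.002))] tool shift mm (x,y for psi; half turn negates)  [  0.2   1.4 103.6]
[-0.0788  0.0317] dir 158.1 rad 0.0849 [0.0509 0.0871] 22.5
[ 0.0067 -0.0018] dir -15.1 rad 0.007 [0.0615 0.0212] 21.6
163.90364550835042
```

Call:
drive_tool:
  increments:
    - {"delta_pos": [0, 0, 30], "turn": 0, "jaw": -1}
    - {"delta_pos": [0, 0, 30], "turn": 0, "jaw": -1}
    - {"delta_pos": [0, 0, 30], "turn": 0, "jaw": -1}
    - {"delta_pos": [0, 0, 12], "turn": 0, "jaw": -1}
    - {"delta_pos": [0, 0, 6], "turn": 0, "jaw": -1}
    - {"delta_pos": [0, 0, 4], "turn": 0, "jaw": -1}
    - {"delta_pos": [0, 0, 0], "turn": 0, "jaw": -1}
    - {"delta_pos": [0, 0, 0], "turn": 0, "jaw": -1}

```text
time: 48.52
tool_pos: [0.4191, -0.2228, 0.1835]
tcp_rot: [0.436, 3.109, -0.002]
wrist_force: [0.4, 0.2, -3.7]
width: 0.606
grip_force: 31.8
```

Call:
drive_tool:
  increments:
    - {"delta_pos": [0, 0, 0], "turn": 0, "jaw": 1}
    - {"delta_pos": [0, 0, 0], "turn": 0, "jaw": 1}
    - {"delta_pos": [0, 0, 0], "turn": 0, "jaw": 1}
    - {"delta_pos": [0, 0, -20], "turn": 0, "jaw": 1}
    - {"delta_pos": [0, 0, -40], "turn": 0, "jaw": 1}
    - {"delta_pos": [0, 0, -40], "turn": 0, "jaw": 1}
    - {"delta_pos": [0, 0, -20], "turn": 0, "jaw": 1}

```text
time: 49.1
tool_pos: [0.4196, -0.2238, 0.3082]
tcp_rot: [0.437, 3.104, -0.005]
wrist_force: [1.2, -0.3, 0.9]
width: 1.001
grip_force: 0.0
```

```bash
python3 - <<'E'
from h import *
c=cam("top"); print(pile(c,.4173,-.2224)); rotor(c)
go(*AX,.30,np.radians(158-90))
im=rectify(c,.52,.63,-.07,.04,.081); m=(im.max(2)<45).astype(np.uint8)
E
```

```text
(array([ 0.3769, -0.2225], dtype=float32), -1.842, [0.0322, 0.0078])
[-0.0788  0.0317] dir 158.1 rad 0.0849 [0.0509 0.0871] 22.5
[ 0.0067 -0.0017] dir -14.7 rad 0.0069 [0.0618 0.0213] 21.8
t 49.15 psi 2.862 q6 -1.83 [(np.float64(1.187), 'turn', np.float64(1.675))] tool shift mm (x,y for psi; half turn negates)  [255.9  66.1  11.4]
```

Call:
drive_tool:
  increments:
    - {"delta_pos": [0, 0, 0], "turn": 0.12, "jaw": 1}
    - {"delta_pos": [0, 0, 0], "turn": 0.12, "jaw": 1}
    - {"delta_pos": [0, 0, 0], "turn": 0.12, "jaw": 1}
    - {"delta_pos": [0, 0, 0], "turn": 0.12, "jaw": 1}
    - {"delta_pos": [0, 0, 0], "turn": 0.12, "jaw": 1}
    - {"delta_pos": [0, 0, 0], "turn": 0.12, "jaw": 1}
    - {"delta_pos": [0, 0, 0], "turn": 0.12, "jaw": 1}
    - {"delta_pos": [0, 0, 0], "turn": 0.12, "jaw": 1}

```text
time: 49.82
tool_pos: [0.4183, -0.223, 0.3032]
tcp_rot: [1.832, 2.55, 0.0]
wrist_force: [-1.4, 0.1, -0.2]
width: 1.003
grip_force: 0.0
```

Call:
drive_tool:
  increments:
    - {"delta_pos": [0, 0, 0], "turn": 0.12, "jaw": 0.2}
    - {"delta_pos": [0, 0, 0], "turn": 0.12, "jaw": 0.2}
    - {"delta_pos": [0, 0, 0], "turn": 0.12, "jaw": 0.2}
    - {"delta_pos": [0, 0, 0], "turn": 0.12, "jaw": 0.2}
    - {"delta_pos": [0, 0, 0], "turn": 0.12, "jaw": 0.2}
    - {"delta_pos": [0, 0, 0], "turn": 0.115, "jaw": 0.2}
    - {"delta_pos": [32, 8, 0], "turn": 0, "jaw": 0.2}
    - {"delta_pos": [32, 8, 0], "turn": 0, "jaw": 0.2}

```text
time: 50.48
tool_pos: [0.457, -0.1701, 0.3033]
tcp_rot: [2.607, 1.75, 0.001]
wrist_force: [1.4, -0.7, 0.3]
width: 0.603
grip_force: 0.0
```

Call:
drive_tool:
  increments:
    - {"delta_pos": [32, 8, 0], "turn": 0, "jaw": 0.2}
    - {"delta_pos": [32, 8, 0], "turn": 0, "jaw": 0.2}
    - {"delta_pos": [32, 8, 0], "turn": 0, "jaw": 0.2}
    - {"delta_pos": [32, 8, 0], "turn": 0, "jaw": 0.2}
    - {"delta_pos": [32, 8, 0], "turn": 0, "jaw": 0.2}
    - {"delta_pos": [30, 9, 0], "turn": 0, "jaw": 0.2}
    - {"delta_pos": [0, 0, 20], "turn": 0, "jaw": 0.2}
    - {"delta_pos": [0, 0, 0], "turn": 0, "jaw": 0.2}

```text
time: 51.15
tool_pos: [0.5735, -0.0102, 0.2805]
tcp_rot: [-2.601, -1.759, 0.004]
wrist_force: [-1.5, -0.4, -1.5]
width: 0.6
grip_force: 0.0
```

Call:
drive_tool:
  increments:
    - {"delta_pos": [0, 0, 0], "turn": 0, "jaw": 0.2}
    - {"delta_pos": [0, 0, 0], "turn": 0, "jaw": 0.2}

```text
time: 51.32
tool_pos: [0.5732, -0.0122, 0.2828]
tcp_rot: [-2.605, -1.756, 0.001]
wrist_force: [-0.3, -0.6, 0.7]
width: 0.602
grip_force: 0.0
```

```bash
python3 - <<'E'
from h import *
c=cam("top"); print(pile(c,.4173,-.2224),pile(c,.4173,-.2224,thr=165))
go(*AX,.228,1.187)
E
```

```text
(array([ 0.4178, -0.2247], dtype=float32), -0.277, [0.0883, 0.0529]) (array([ 0.4178, -0.2246], dtype=float32), -0.28, [0.0874, 0.0513])
t 51.37 psi 1.186 q6 0.32 [(1.187, 'turn', np.float64(-0.001))] tool shift mm (x,y for psi; half turn negates)  [ 2.1  4.2 55.2]
```

Call:
drive_tool:
  increments:
    - {"delta_pos": [2, 4, 10], "turn": 0, "jaw": 0.2}
    - {"delta_pos": [0, 0, 20], "turn": 0, "jaw": 0.2}
    - {"delta_pos": [0, 0, 20], "turn": 0, "jaw": 0.2}
    - {"delta_pos": [0, 0, 4], "turn": 0, "jaw": 0.2}
    - {"delta_pos": [0, 0, 0], "turn": 0, "jaw": -1}
    - {"delta_pos": [0, 0, 0], "turn": 0, "jaw": -1}
    - {"delta_pos": [0, 0, 0], "turn": 0, "jaw": -1}
    - {"delta_pos": [0, 0, 0], "turn": 0, "jaw": -1}
  grip_force: 40

```text
time: 52.03
tool_pos: [0.5781, -0.0112, 0.23]
tcp_rot: [-2.604, -1.756, -0.0]
wrist_force: [-3.6, 1.5, 3.0]
width: 0.152
grip_force: 43.5
```

Call:
drive_tool:
  increments:
    - {"delta_pos": [0, 0, 0], "turn": 0, "jaw": -1}
    - {"delta_pos": [0, 0, 0], "turn": 0, "jaw": -1}
    - {"delta_pos": [0, 0, 0], "turn": 0, "jaw": -1}

```text
time: 52.28
tool_pos: [0.578, -0.0112, 0.23]
tcp_rot: [-2.604, -1.757, -0.0]
wrist_force: [-5.6, 0.8, 5.3]
width: 0.157
grip_force: 43.7
```

```bash
python3 - <<'E'
from h import *
go(*AX,.228,1.29)
c=cam("top"); im=rectify(c,.40,.62,-.12,.12,.028)
cv2.imwrite("pics/dbg.png",im); rotor(c)
E
```

```text
t 52.28 psi 1.187 q6 0.32 [(1.29, 'turn', np.float64(-0.103))] tool shift mm (x,y for psi; half turn negates)  [-0.8  0.2  2. ]
[-0.1302 -0.085 ] dir -146.9 rad 0.1555 [0.0362 0.0936] 1.0
[-0.1275  0.0717] dir 150.7 rad 0.1462 [0.0371 0.1001] 5.0
[ 0.0211 -0.0115] dir -28.6 rad 0.0241 [0.1124 0.084 ] 4.3
[0.1134 0.0821] dir 35.9 rad 0.14 [0.0133 0.0713] 2.3
```

Call:
drive_tool:
  increments:
    - {"delta_pos": [0, 0, 0], "turn": -0.04, "jaw": -1}
    - {"delta_pos": [0, 0, 0], "turn": -0.04, "jaw": -1}
    - {"delta_pos": [0, 0, 0], "turn": -0.023, "jaw": -1}
    - {"delta_pos": [0, 0, 0], "turn": 0, "jaw": -1}
    - {"delta_pos": [0, 0, 0], "turn": 0, "jaw": -1}
    - {"delta_pos": [0, 0, 0], "turn": 0, "jaw": -1}
    - {"delta_pos": [0, 0, 0], "turn": 0, "jaw": -1}

```text
time: 52.92
tool_pos: [0.578, -0.0112, 0.23]
tcp_rot: [2.51, 1.889, 0.0]
wrist_force: [-4.8, 0.8, 6.4]
width: 0.157
grip_force: 43.8
```

Call:
drive_tool:
  increments:
    - {"delta_pos": [0, 0, 0], "turn": 0, "jaw": 0.2}
    - {"delta_pos": [0, 0, 0], "turn": 0, "jaw": 0.2}
    - {"delta_pos": [0, 0, 0], "turn": 0, "jaw": 0.2}
    - {"delta_pos": [0, 0, -20], "turn": 0, "jaw": 0.2}
    - {"delta_pos": [0, 0, -30], "turn": 0, "jaw": 0.2}
    - {"delta_pos": [0, 0, -30], "turn": 0, "jaw": 0.2}
    - {"delta_pos": [0, 0, 0], "turn": 0, "jaw": 0.2}
    - {"delta_pos": [0, 0, 0], "turn": 0, "jaw": 0.2}

```text
time: 53.58
tool_pos: [0.5796, -0.0114, 0.3117]
tcp_rot: [2.507, 1.886, 0.008]
wrist_force: [0.6, -0.7, -0.3]
width: 0.6
grip_force: 0.0
```

```bash
python3 - <<'E'
from h import *
go(.4186,-.2239,.3,2.861)
go(.4186,-.2239,.3,1.29)
E
```

```text
t 53.58 psi 1.29 q6 0.22 [(-0.281, 'turn', np.float64(1.57)), (2.861, 'turn', np.float64(-1.571))] tool shift mm (x,y for psi; half turn negates)  [  95.8 -248.8   11.7]
t 53.58 psi 1.29 q6 0.22 [(1.29, 'turn', np.float64(-0.0))] tool shift mm (x,y for psi; half turn negates)  [-248.8  -95.8   11.7]
```

Move over the large pile, then turn, and check the rotor.

Call:
drive_tool:
  increments:
    - {"delta_pos": [-31, -12, 0], "turn": 0, "jaw": 1}
    - {"delta_pos": [-31, -12, 0], "turn": 0, "jaw": 1}
    - {"delta_pos": [-31, -12, 0], "turn": 0, "jaw": 1}
    - {"delta_pos": [-31, -12, 0], "turn": 0, "jaw": 1}
    - {"delta_pos": [-31, -12, 0], "turn": 0, "jaw": 1}
    - {"delta_pos": [-31, -12, 0], "turn": 0, "jaw": 1}
    - {"delta_pos": [-31, -12, 0], "turn": 0, "jaw": 1}
    - {"delta_pos": [-31, -12, 0], "turn": 0, "jaw": 1}

```text
time: 54.25
tool_pos: [0.4154, -0.2236, 0.3072]
tcp_rot: [-2.509, -1.888, 0.001]
wrist_force: [-0.1, -0.8, 0.6]
width: 0.997
grip_force: 0.0
```

Call:
drive_tool:
  increments:
    - {"delta_pos": [0, 0, 0], "turn": -0.12, "jaw": 1}
    - {"delta_pos": [0, 0, 0], "turn": -0.12, "jaw": 1}
    - {"delta_pos": [0, 0, 0], "turn": -0.12, "jaw": 1}
    - {"delta_pos": [0, 0, 0], "turn": -0.12, "jaw": 1}
    - {"delta_pos": [0, 0, 0], "turn": -0.12, "jaw": 1}
    - {"delta_pos": [0, 0, 0], "turn": -0.12, "jaw": 1}
    - {"delta_pos": [0, 0, 0], "turn": -0.12, "jaw": 1}
    - {"delta_pos": [0, 0, 0], "turn": -0.12, "jaw": 1}

```text
time: 54.92
tool_pos: [0.4165, -0.2227, 0.307]
tcp_rot: [-1.346, -2.836, -0.0]
wrist_force: [0.2, -0.2, -0.7]
width: 0.999
grip_force: 0.0
```

Call:
drive_tool:
  increments:
    - {"delta_pos": [0, 0, 0], "turn": -0.12, "jaw": 1}
    - {"delta_pos": [0, 0, 0], "turn": -0.12, "jaw": 1}
    - {"delta_pos": [0, 0, 0], "turn": -0.12, "jaw": 1}
    - {"delta_pos": [0, 0, 0], "turn": -0.12, "jaw": 1}
    - {"delta_pos": [0, 0, 0], "turn": -0.12, "jaw": 1}
    - {"delta_pos": [0, 0, 0], "turn": -0.01, "jaw": 1}
    - {"delta_pos": [0, 0, 0], "turn": 0, "jaw": 1}
    - {"delta_pos": [0, 0, 0], "turn": 0, "jaw": 1}

```text
time: 55.58
tool_pos: [0.4168, -0.2228, 0.3079]
tcp_rot: [-0.445, -3.109, -0.001]
wrist_force: [-0.5, -0.4, -0.2]
width: 1.002
grip_force: 0.0
```

```bash
python3 - <<'E'
from h import *
go(.4186,-.2239,.178,2.861); c=cam("top"); rotor(c)
E
```

```text
t 55.58 psi 2.857 q6 -1.83 [(-0.281, 'turn', np.float64(3.138)), (2.861, 'turn', np.float64(-0.004))] tool shift mm (x,y for psi; half turn negates)  [ -2.   -0.6 129.9]
[-0.0817  0.023 ] dir 164.2 rad 0.0849 [0.0502 0.0872] 16.6
[ 0.0065 -0.0016] dir -13.9 rad 0.0066 [0.0597 0.0214] 15.8
```

Call:
drive_tool:
  increments:
    - {"delta_pos": [-1.5, -0.6, 30], "turn": 0, "jaw": 1}
    - {"delta_pos": [0, 0, 30], "turn": 0, "jaw": 1}
    - {"delta_pos": [0, 0, 30], "turn": 0, "jaw": 1}
    - {"delta_pos": [0, 0, 25], "turn": 0, "jaw": 1}
    - {"delta_pos": [0, 0, 14], "turn": 0, "jaw": 1}
    - {"delta_pos": [0, 0, 0], "turn": 0, "jaw": 1}
    - {"delta_pos": [0, 0, 0], "turn": 0, "jaw": 1}

```text
time: 56.22
tool_pos: [0.4179, -0.2237, 0.1789]
tcp_rot: [-0.442, -3.108, -0.001]
wrist_force: [0.9, -0.1, 0.4]
width: 0.994
grip_force: 0.0
```

Call:
drive_tool:
  increments:
    - {"delta_pos": [0, 0, 0], "turn": 0, "jaw": -1}
    - {"delta_pos": [0, 0, 0], "turn": 0, "jaw": -1}
    - {"delta_pos": [0, 0, 0], "turn": 0, "jaw": -1}
    - {"delta_pos": [0, 0, 0], "turn": 0, "jaw": -1}
    - {"delta_pos": [0, 0, 0], "turn": 0, "jaw": -1}
    - {"delta_pos": [0, 0, 0], "turn": 0, "jaw": -1}
  grip_force: 25

```text
time: 56.72
tool_pos: [0.4193, -0.2244, 0.1814]
tcp_rot: [0.441, 3.107, -0.001]
wrist_force: [-1.1, 1.2, 7.3]
width: 0.595
grip_force: 27.4
```

Call:
drive_tool:
  increments:
    - {"delta_pos": [0, 0, -20], "turn": 0, "jaw": -1}
    - {"delta_pos": [0, 0, -30], "turn": 0, "jaw": -1}
    - {"delta_pos": [0, 0, -30], "turn": 0, "jaw": -1}
    - {"delta_pos": [0, 0, -30], "turn": 0, "jaw": -1}
    - {"delta_pos": [0, 0, 0], "turn": 0, "jaw": -1}
    - {"delta_pos": [0, 0, 0], "turn": 0, "jaw": -1}

```text
time: 57.22
tool_pos: [0.419, -0.2243, 0.2916]
tcp_rot: [0.441, 3.106, -0.003]
wrist_force: [-1.1, 0.3, -4.5]
width: 0.604
grip_force: 29.4
```

```bash
python3 - <<'E'
from h import *
P=AX+D*(.039-.0065+.044); print(P)
go(*P,.218,LD)
E
```

```text
[0.50449905 0.00920989]
t 57.22 psi 2.86 q6 -1.83 [(np.float64(-0.281), 'turn', np.float64(3.141)), (np.float64(2.861), 'turn', np.float64(-0.001))] tool shift mm (x,y for psi; half turn negates)  [-17.4 248.1  73.6]
```

Call:
drive_tool:
  increments:
    - {"delta_pos": [-2, 24, 0], "turn": 0, "jaw": -1}
    - {"delta_pos": [-2.5, 32, 0], "turn": 0, "jaw": -1}
    - {"delta_pos": [-2.5, 32, 0], "turn": 0, "jaw": -1}
    - {"delta_pos": [-2.5, 32, 0], "turn": 0, "jaw": -1}
    - {"delta_pos": [-2.5, 32, 0], "turn": 0, "jaw": -1}
    - {"delta_pos": [-2.5, 32, 0], "turn": 0, "jaw": -1}
    - {"delta_pos": [-2.5, 32, 0], "turn": 0, "jaw": -1}
    - {"delta_pos": [-1.2, 32, 0], "turn": 0, "jaw": -1}

```text
time: 57.88
tool_pos: [0.5038, 0.0108, 0.2868]
tcp_rot: [-0.441, -3.106, 0.001]
wrist_force: [0.9, 0.4, -3.7]
width: 0.603
grip_force: 29.3
```

Call:
drive_tool:
  increments:
    - {"delta_pos": [0, 0, 20], "turn": 0, "jaw": -1}
    - {"delta_pos": [0, 0, 20], "turn": 0, "jaw": -1}
    - {"delta_pos": [0, 0, 10], "turn": 0, "jaw": -1}
    - {"delta_pos": [0, 0, 0], "turn": 0, "jaw": -1}
    - {"delta_pos": [0, 0, 0], "turn": 0, "jaw": -1}
    - {"delta_pos": [0, 0, 0], "turn": 0, "jaw": -1}

```text
time: 58.38
tool_pos: [0.5042, 0.0089, 0.2392]
tcp_rot: [-0.442, -3.108, 0.0]
wrist_force: [0.1, 0.2, -3.1]
width: 0.6
grip_force: 29.3
```

```bash
python3 - <<'E'
from h import *
P=AX+D*(.039-.0065+.044-.0008); print(P)
go(*P,.2194,LD)
E
```

```text
[0.50526768 0.00898809]
t 58.38 psi 2.859 q6 -1.32 [(np.float64(-0.281), 'turn', np.float64(3.14)), (np.float64(2.861), 'turn', np.float64(-0.002))] tool shift mm (x,y for psi; half turn negates)  [-1.   0.4 19.8]
```

Call:
drive_tool:
  increments:
    - {"delta_pos": [-0.8, 0.3, 10], "turn": 0, "jaw": -1}
    - {"delta_pos": [0, 0, 7], "turn": 0, "jaw": -1}
    - {"delta_pos": [0, 0, 0], "turn": 0, "jaw": -1}
    - {"delta_pos": [0, 0, 0], "turn": 0, "jaw": -1}
  grip_force: 20

```text
time: 58.72
tool_pos: [0.505, 0.0092, 0.2219]
tcp_rot: [-0.441, -3.108, 0.0]
wrist_force: [-0.4, 0.2, -3.5]
width: 0.599
grip_force: 29.3
```

Call:
drive_tool:
  increments:
    - {"delta_pos": [0, 0, 2], "turn": 0, "jaw": -1}
    - {"delta_pos": [0, 0, 0], "turn": 0, "jaw": -1}
    - {"delta_pos": [0, 0, 2], "turn": 0, "jaw": -1}
    - {"delta_pos": [0, 0, 0], "turn": 0, "jaw": -1}
    - {"delta_pos": [0, 0, 0], "turn": 0, "jaw": -1}

```text
time: 59.13
tool_pos: [0.506, 0.0093, 0.2193]
tcp_rot: [0.441, 3.11, 0.0]
wrist_force: [-1.6, 0.1, 0.9]
width: 0.603
grip_force: 29.8
```

Call:
drive_tool:
  increments:
    - {"delta_pos": [0, 0, 2], "turn": 0, "jaw": -1}
    - {"delta_pos": [0, 0, 0], "turn": 0, "jaw": -1}
    - {"delta_pos": [0, 0, 0], "turn": 0, "jaw": -1}

```text
time: 59.38
tool_pos: [0.5056, 0.0095, 0.2174]
tcp_rot: [-0.441, -3.11, -0.0]
wrist_force: [-4.2, 0.7, 4.8]
width: 0.599
grip_force: 30.6
```

Call:
drive_tool:
  increments:
    - {"delta_pos": [0, 0, 2], "turn": 0, "jaw": -1}
    - {"delta_pos": [0, 0, 0], "turn": 0, "jaw": -1}
    - {"delta_pos": [0, 0, 0], "turn": 0, "jaw": -1}

```text
time: 59.63
tool_pos: [0.5051, 0.0096, 0.2152]
tcp_rot: [-0.441, -3.109, -0.0]
wrist_force: [-5.7, 1.9, 5.9]
width: 0.603
grip_force: 31.1
```

Call:
drive_tool:
  increments:
    - {"delta_pos": [0, 0, 1], "turn": 0, "jaw": -1}
    - {"delta_pos": [0, 0, 0], "turn": 0, "jaw": -1}
    - {"delta_pos": [0, 0, 0], "turn": 0, "jaw": -1}

```text
time: 59.88
tool_pos: [0.505, 0.0096, 0.2143]
tcp_rot: [-0.441, -3.108, -0.001]
wrist_force: [-6.5, 2.4, 7.9]
width: 0.603
grip_force: 31.3
```

Call:
drive_tool:
  increments:
    - {"delta_pos": [3, 0, 0], "turn": 0, "jaw": -1}
    - {"delta_pos": [0, 0, 0], "turn": 0, "jaw": -1}
    - {"delta_pos": [0, 0, 0], "turn": 0, "jaw": -1}

```text
time: 60.13
tool_pos: [0.5032, 0.0102, 0.2142]
tcp_rot: [0.441, 3.109, 0.0]
wrist_force: [-1.8, 0.7, 1.8]
width: 0.604
grip_force: 30.7
```

Call:
drive_tool:
  increments:
    - {"delta_pos": [3, 0, 0], "turn": 0, "jaw": -1}
    - {"delta_pos": [0, 0, 0], "turn": 0, "jaw": -1}
    - {"delta_pos": [0, 0, 0], "turn": 0, "jaw": -1}

```text
time: 60.38
tool_pos: [0.5003, 0.011, 0.214]
tcp_rot: [0.441, 3.109, 0.0]
wrist_force: [1.1, -0.1, 1.6]
width: 0.598
grip_force: 30.6
```

Call:
drive_tool:
  increments:
    - {"delta_pos": [2, 0, 0], "turn": 0, "jaw": -1}
    - {"delta_pos": [0, 0, 0], "turn": 0, "jaw": -1}
    - {"delta_pos": [0, 0, 0], "turn": 0, "jaw": -1}

```text
time: 60.63
tool_pos: [0.4983, 0.0115, 0.2139]
tcp_rot: [0.441, 3.11, 0.0]
wrist_force: [1.5, -0.9, 1.2]
width: 0.601
grip_force: 30.6
```

Call:
drive_tool:
  increments:
    - {"delta_pos": [2, 0, 0], "turn": 0, "jaw": -1}
    - {"delta_pos": [0, 0, 0], "turn": 0, "jaw": -1}
    - {"delta_pos": [0, 0, 0], "turn": 0, "jaw": -1}

```text
time: 60.88
tool_pos: [0.4958, 0.0121, 0.2135]
tcp_rot: [-0.441, -3.11, 0.0]
wrist_force: [2.0, 0.0, 0.6]
width: 0.604
grip_force: 30.6
```

Call:
drive_tool:
  increments:
    - {"delta_pos": [1, 0, 0], "turn": 0, "jaw": -1}
    - {"delta_pos": [0, 0, 0], "turn": 0, "jaw": -1}
    - {"delta_pos": [0, 0, 2], "turn": 0, "jaw": -1}
    - {"delta_pos": [0, 0, 0], "turn": 0, "jaw": -1}
    - {"delta_pos": [0, 0, 0], "turn": 0, "jaw": -1}

```text
time: 61.3
tool_pos: [0.4956, 0.0123, 0.2121]
tcp_rot: [0.441, 3.109, -0.0]
wrist_force: [2.7, -1.1, 3.4]
width: 0.601
grip_force: 31.0
```

Call:
drive_tool:
  increments:
    - {"delta_pos": [0, 0, 2], "turn": 0, "jaw": -1}
    - {"delta_pos": [0, 0, 0], "turn": 0, "jaw": -1}
    - {"delta_pos": [0, 0, 0], "turn": 0, "jaw": -1}

```text
time: 61.55
tool_pos: [0.4962, 0.0122, 0.2106]
tcp_rot: [0.441, 3.107, 0.0]
wrist_force: [3.0, -3.1, 4.7]
width: 0.6
grip_force: 31.2
```

Call:
drive_tool:
  increments:
    - {"delta_pos": [0, 0, 1.5], "turn": 0, "jaw": -1}
    - {"delta_pos": [0, 0, 0], "turn": 0, "jaw": -1}
    - {"delta_pos": [0, 0, 0], "turn": 0, "jaw": -1}

```text
time: 61.8
tool_pos: [0.4965, 0.0122, 0.2093]
tcp_rot: [0.44, 3.106, 0.0]
wrist_force: [5.7, -2.0, 3.8]
width: 0.599
grip_force: 31.3
```

Call:
drive_tool:
  increments:
    - {"delta_pos": [0, 0, 1.5], "turn": 0, "jaw": -1}
    - {"delta_pos": [0, 0, 0], "turn": 0, "jaw": -1}
    - {"delta_pos": [0, 0, 0], "turn": 0, "jaw": -1}

```text
time: 62.05
tool_pos: [0.4968, 0.0122, 0.2085]
tcp_rot: [0.441, 3.106, 0.001]
wrist_force: [2.3, -1.3, 8.9]
width: 0.6
grip_force: 31.9
```

Call:
drive_tool:
  increments:
    - {"delta_pos": [0, 0, 0], "turn": 0, "jaw": 0.5}
    - {"delta_pos": [0, 0, 0], "turn": 0, "jaw": 0.5}
    - {"delta_pos": [0, 0, 0], "turn": 0, "jaw": 0.5}
    - {"delta_pos": [0, 0, -20], "turn": 0, "jaw": 0.5}
    - {"delta_pos": [0, 0, -40], "turn": 0, "jaw": 0.5}
    - {"delta_pos": [0, 0, -40], "turn": 0, "jaw": 0.5}
    - {"delta_pos": [0, 0, 0], "turn": 0, "jaw": 0.5}

```text
time: 62.63
tool_pos: [0.4978, 0.0124, 0.3138]
tcp_rot: [0.439, 3.099, 0.002]
wrist_force: [2.0, 0.7, 0.8]
width: 0.75
grip_force: 0.0
```

Call:
drive_tool:
  increments:
    - {"delta_pos": [0, -30, 0], "turn": 0, "jaw": 0.5}
    - {"delta_pos": [0, -36, 0], "turn": 0, "jaw": 0.5}
    - {"delta_pos": [0, -36, 0], "turn": 0, "jaw": 0.5}
    - {"delta_pos": [0, -36, 0], "turn": 0, "jaw": 0.5}
    - {"delta_pos": [0, -36, 0], "turn": 0, "jaw": 0.5}
    - {"delta_pos": [0, -36, 0], "turn": 0, "jaw": 0.5}
    - {"delta_pos": [0, -36, 0], "turn": 0, "jaw": 0.5}
    - {"delta_pos": [0, -30, 0], "turn": 0, "jaw": 0.5}

```text
time: 63.3
tool_pos: [0.4169, -0.2543, 0.3057]
tcp_rot: [-0.442, -3.109, -0.001]
wrist_force: [0.4, -0.1, -0.7]
width: 0.75
grip_force: 0.0
```

```bash
cat > chk.py <<'E'
from h import *
AX0=np.array([.5772,-.0127]); ct=cam("top"); cs=cam("side")
# bar angle
im=rectify(ct,.52,.63,-.07,.04,.081); m=(im.max(2)<45).astype(np.uint8)
k=max(cv2.findContours(m,0,2)[0],key=cv2.contourArea); r=cv2.minAreaRect(k); print("bar rect",r)
# straps: for each pocket, radial brightness profile of the pile top midline in both views, at flat and tilted hypotheses
for nm,off,L,r1 in(("L",0,.088,.133),("S",2*np.pi/3,.060,.133),("M",-2*np.pi/3,.074,.133)):
    d=np.array([np.cos(LD+off),np.sin(LD+off)]); n=np.array([-d[1],d[0]])
    rr=np.arange(.03,.135,.0005)
    for c,cn in((ct,"top"),(cs,"side")):
        out=[]
        g=c["pixels"].mean(2).astype(np.float32)
        acc=0
        for w in(-.008,-.004,0,.004,.008):
            uv=proj(c,[[*(AX0+d*q+n*w),.053] for q in rr]).astype(np.float32)
            acc=acc+cv2.remap(g,uv[:,0].reshape(1,-1),uv[:,1].reshape(1,-1),cv2.INTER_LINEAR)[0]/5
        print(nm,cn,[int(x) for x in acc[::6]])
E
python3 chk.py
```

```text
bar rect ((102.08575439453125, 123.91535186767578), (109.80799865722656, 12.757484436035156), 16.313852310180664)
L top [67, 83, 138, 174, 168, 194, 181, 87, 62, 121, 193, 194, 194, 193, 194, 194, 194, 193, 194, 194, 194, 193, 193, 193, 194, 193, 193, 191, 124, 60, 91, 167, 193, 193, 193, 167]
L side [117, 129, 153, 184, 205, 197, 162, 132, 152, 195, 220, 227, 228, 229, 229, 229, 229, 229, 230, 230, 230, 230, 230, 230, 230, 229, 221, 195, 172, 185, 212, 222, 216, 184, 137, 109]
S top [109, 132, 135, 135, 135, 136, 135, 134, 134, 133, 124, 165, 99, 129, 188, 187, 116, 55, 96, 179, 193, 193, 192, 193, 193, 192, 192, 187, 117, 54, 100, 172, 168, 185, 184, 188]
S side [33, 47, 63, 82, 93, 101, 94, 88, 82, 89, 100, 119, 139, 159, 170, 177, 164, 157, 163, 179, 204, 217, 225, 226, 225, 223, 213, 198, 172, 141, 126, 115, 121, 128, 135, 147]
M top [113, 133, 139, 139, 132, 101, 162, 103, 116, 188, 191, 132, 58, 88, 174, 193, 193, 193, 193, 193, 193, 193, 193, 193, 193, 193, 193, 184, 93, 53, 110, 139, 135, 190, 192, 192]
M side [104, 122, 140, 158, 169, 174, 175, 178, 188, 206, 210, 184, 141, 135, 178, 214, 226, 228, 228, 229, 229, 229, 229, 229, 230, 230, 228, 216, 177, 130, 136, 174, 200, 212, 201, 159]
```

```bash
python3 -c "
from workcell import bot
print(bot.finish_job())"
```

```text
the job is handed in; nothing more can be done
None
```

The small, medium and large piles are each in their own pocket and measured flat from both cameras. The carousel is parked with the large pocket facing the pin, and the job is handed in. The large pile's first try hit the pocket because the disc had turned about 6° off the pin, so I set the pile back on the bench, re-turned the disc and loaded it cleanly.

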